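Change over the static-load press and note its new reading

TASK

The static-load press still holds a finished test: press its red release button so that the blue lever springs fully up, and lay both black coupons flat in the blue tray. Then stack every new coupon waiting in the white tray flat and centred on the anvil, in any order and either side up, and bring the lever down until it goes solid and the ratchet holds it. Note how far it travelled by sliding the red marker until its line meets the black pointer, and leave the other things on the bench alone.

Things in the scene. Friction and masses are not known exactly. Their poses are not given: they have to be found in the camera images.
- press: Bench static-load press: grey base plate 340 x 250 mm, 16 mm high. Origin on the bench under the anvil's centre; its x axis runs from the anvil towards the lever's hinge (away from the robot), y to the left, z up. The red button is on its +y side, the travel scale on its -y side.
- anvil_top (a point): Centre of the upper face of the anvil, a level bright plate 12 mm thick on a column, 88 mm above the bench, reaching 60 mm towards the robot from this point, 54 mm away from it and 64 mm to either side, with a dark 50 mm square marked round the point; axes as the press.
- lever (a joint): Blue press lever, rad: 0 = fully up (lever about upright), grows as it is brought down over the anvil; 1.60 = level. About 1.55 to 1.78 when it is solid on a stack, the less the higher the stack. Let go, it springs back up by itself (about 2.5 N at the grip) until it is past about 1.05; from there a ratchet clicks every 0.073 rad and holds it: when let go it falls back by up to 0.09 rad to the last click. At the start it is held down on the old coupons.
- foot (a joint): How far the spring-loaded foot under the lever is pushed up into its housing, m: 0 = free, 0.018 = end of its travel, where the lever goes solid. Bringing the lever down takes about 2 to 4 N at the grip before the foot meets the stack, 6 N when it meets it, 10 to 12 N near the end, then it is hard. Held by the ratchet after a full press it keeps 0.005 or more.
- lever_grip (a point): Middle of the black round cross-grip at the lever's end: bar 22 mm thick along the press's y axis, free for 55 mm on its +y side, up to the lever arm, and ending 42 mm on its -y side. It swings in the press's x-z plane round lever_hinge at 221 mm: about 330 mm above the bench and 26 mm beyond the hinge when up (keep clear of it); with the lever level (1.60) 220 mm from the hinge towards the robot and 20 mm above it; 90 to 170 mm above the bench when down on a stack.
- lever_hinge (a point): The lever's hinge axis (along the press's y axis), 130 mm behind the anvil's centre, 110 mm above the bench.
- button_top (a point): Centre of the top of the red release button of the ratchet pawl, 28 mm across, about 57 mm above the bench, pressed straight down. It moves 10 mm; about 6 to 9 N frees the ratchet after 5 mm or more. Held down for 2 to 3 s, the lever rises to its stop.
- pointer_tip (a point): Tip of the black travel pointer, driven by the lever through a gear and rack: it runs along the press's x axis, away from the robot as the lever comes down, 60 mm per rad. Read it once the lever has been let go. Axes as the press.
- marker_tip (a point): Line of the red marker, which slides along the press's x axis on a rail beside the pointer (125 mm range, stays where it is left, about 1.5 N to slide). It reads the pointer when both have the same x in the press's frame.
- marker_grip (a point): Grip point of the red marker's upright tab: 10 mm thick along the press's x axis, 22 mm wide along y; the tab stands 11 mm above this point and 21 mm below it, where a low red carriage 20 mm long begins. The rail under it is 34 mm below this point.
- new_tray: White tray of new coupons, fixed, 160 (x) x 210 (y) mm, walls 3 mm thick and 13 mm high, floor 3 mm. The coupons lie in up to two rows, about 35 mm or more apart along its y and 12 mm or more along its x. Origin at the centre of its underside.
- done_tray: Blue tray for finished coupons, fixed, the same size. Origin at the centre of its underside. The two trays may change sides.
- new1: New floor-covering coupon, light wood face, 46 x 46 x 8 mm, rigid. Origin at the centre of its underside, sides along its x and y. Two to four of the new coupons are present.
- new2: New floor-covering coupon, green face, 46 x 46 x 10 mm, rigid. Origin at the centre of its underside, sides along its x and y. Two to four of the new coupons are present.
- new3: New floor-covering coupon, terracotta face, 46 x 46 x 12 mm, rigid. Origin at the centre of its underside, sides along its x and y. Two to four of the new coupons are present.
- new4: New floor-covering coupon, dark wood face, 46 x 46 x 14 mm, rigid. Origin at the centre of its underside, sides along its x and y. Two to four of the new coupons are present.
- old1: Tested black coupon, 46 x 46 x 12 mm, at first the lower one of two on the anvil under the foot. Origin at the centre of its underside.
- old2: Tested black coupon, 46 x 46 x 12 mm, at first the upper one of two on the anvil under the foot. Origin at the centre of its underside.
- wash_bottle: White bottle, red cap, 60 mm across, 160 mm tall; stands by, leave alone. Origin under its centre.
- jar: White jar, blue cap, 76 mm across, 100 mm tall; leave alone.
- pen_pot: Steel pot of pens, 72 mm across, about 145 mm tall; leave alone.
- test_weight: Brass weight with a knob, 44 mm across, 62 mm tall; leave alone.
- caliper: Caliper 200 mm long lying flat; leave alone.
- beaker: Small glass beaker, 60 mm across, 75 mm tall; leave alone.
Things that resemble listed ones, but are neither listed nor needed, are in the scene too. What is shaped like the new2 but purple is not meant. Leave any purple look-alike of the new4 alone.

How it is judged:
On the way, in this order (a step that is already met when the one before it is completed fails the run):
1. the ratchet is released and the lever has risen fully (value of joint lever below 0.12 rad), for 0.2 s.
2. both black coupons lie flat in the blue tray (x of old1 in the frame of done_tray between -0.068 and 0.068 m and y of old1 in the frame of done_tray between -0.092 and 0.092 m and z of each of old1, old2 in the frame of done_tray below 0.032 m and angle between the z axis of each of old1, old2 and the z axis of done_tray, either way round below 0.1 rad and linear speed of each of old1, old2 below 0.03 m/s and x of old2 in the frame of done_tray between -0.068 and 0.068 m and y of old2 in the frame of done_tray between -0.092 and 0.092 m), for 0.2 s.
3. every new coupon is stacked flat and centred on the anvil, with the lever still up (horizontal distance between each of new1, new2, new3, new4 and anvil_top below 0.013 m and z of new1 in the frame of anvil_top between -0.006 and 0.049 m and angle between the z axis of each of new1, new2, new3, new4 and the z axis of anvil_top, either way round below 0.08 rad and linear speed of each of new1, new2, new3, new4 below 0.03 m/s and z of new2 in the frame of anvil_top between -0.006 and 0.049 m and z of new3 in the frame of anvil_top between -0.006 and 0.049 m and z of new4 in the frame of anvil_top between -0.006 and 0.049 m and value of joint lever below 0.6 rad), for 0.2 s.
4. the lever has been brought down on the stack until it is solid (foot pushed in by more than 14.5 mm of its 18) (value of joint foot above 0.0145 m and value of joint lever above 1.2 rad), for 0.1 s.
At the end, for the whole second after the job is handed in: New coupons flat in a stack within 13 mm of the anvil centre, clamped (foot in over 2 mm), lever held by its ratchet; marker line within 3 mm of the pointer; both black coupons flat in the blue tray; all at rest (all of step 2 and horizontal distance between each of new1, new2, new3, new4 and anvil_top below 0.013 m and z of new1 in the frame of anvil_top between -0.006 and 0.049 m and angle between the z axis of each of new1, new2, new3, new4 and the z axis of anvil_top, either way round below 0.08 rad and linear speed of each of new1, new2, new3, new4 below 0.03 m/s and z of new2 in the frame of anvil_top between -0.006 and 0.049 m and z of new3 in the frame of anvil_top between -0.006 and 0.049 m and z of new4 in the frame of anvil_top between -0.006 and 0.049 m and value of joint foot above 0.002 m and value of joint lever above 1.2 rad and velocity of joint lever between -0.05 and 0.05 rad/s and x of marker_tip in the frame of pointer_tip between -0.003 and 0.003 m); the robot touches nothing.
It fails at once if a bystander (bottle, jar, pen pot, weight, caliper, beaker) is knocked over or moved by more than 40 mm (distance of any of wash_bottle, jar, pen_pot, test_weight, caliper, beaker from where it was at the start of the episode above 0.04 m or angle between any of wash_bottle, jar, pen_pot, test_weight, caliper, beaker's own z axis and vertical above 0.4 rad).
Of new1, new2, new3, new4 only 2 to 4 are there at a start; the rules pass over those that are not, and their reading is None.
At some moment in a run one of new1, new2, new3, new4 may be knocked a few centimetres aside while the robot is not near it.
Once in a run the grip may slacken for a moment while it holds something.
It also fails if it takes over 210 s, if anything falls off the work surface, if the arm or the gripper's body presses on something with over 40 N, if the wrist force passes 120 N, or if a joint passes its speed limit or range.

ROBOT

A 6-joint arm with a two-finger parallel gripper is mounted at the origin on the work surface. World frame = base frame: x ahead of the robot, y to its left, z up, the work surface at z = 0. Lengths are in m, angles in rad, forces in N, time in s.
With the tool pointing down it reaches from about 0.35 to 0.95 m from the base axis. Payload 17.4 kg.
Tool frame: the origin (TCP) lies at the very end of the fingers, on their centre line; the grasp point (between the pads) lies ctrl.grip_depth behind it (ctrl.grip_depth is the distance from the TCP to the grasp point, in m); z points along the fingers, y is the line along which they close (so a half turn about z gives the same grasp; the last joint's range is limited). The gripper opens to 93 mm and grips with 3 to 60 N. Pads are 15 mm wide; open, the fingers measure 128 mm over their backs; the gripper's body (75 mm by 188 mm) begins 65 mm behind the grasp point.
Start: joints at [-1.319, 0.116, 1.442, -0, 1.584, -0.038], TCP at [0.193, -0.647, 0.182] pointing down, gripper open.
Joint ranges: [-2.83, 2.83], [-0.83, 2.19], [0.07, 2.5], [-1.14, 4.28], [0.01, 3], [-2.97, 2.97]. Speed limits (rad/s): [1.89, 1.89, 2.22, 3.14, 3.14, 3.14].

INTERFACE

Orientations are given as a rotation vector (axis times angle).
In Python, from bench import ctrl gives the robot as it stands.
- The arm moves only by the tool arm_command, never from a script. Its argument "increments" is a list of rows, each a list of 7 numbers: the shift along the tool's x, y, z in cm, then the turn, a rotation vector about the tool's x, y, z in degrees, then the opening, from 0 (shut) to 1 (fully open). A call has 1 to 5 rows; each row is the pose to reach, as a shift and turn from the pose commanded when the call began, along the tool's axes at that moment; what a row does not reach only later rows make up. A row lasts 1/8 s, in which the tool goes at most 62.5 mm and 10.7 degrees, less where a joint would pass 70% of its speed; a pose out of reach is approached as far as the arm can. A call with a gripper value outside its range is refused whole. The fingers move at their own pace and stop on an object; "force" is the grip in N (left out, the last holds). Time passes only in rows, so rows that repeat a pose let the fingers close. It gives the time, the measured TCP pose, the force, the opening and the grip force at its end, in the units of the state.
- ctrl.read_state(): the state, without advancing time (a new reading comes with each control period).
- ctrl.get_image(name): name is "side" or "top" or "wrist"; returns a dict with "frame" (384x512x3 uint8, red, green, blue), "range_z" (384x512 float32, m along the optical axis (not along the pixel's ray), 0 where there is no reading), "fx", "fy", "cx", "cy" (pixels), "k1" (the pictures are not rectified: a ray, as slopes to the right and down, at radius r is drawn at 1 + k1 r^2 times it, then the intrinsics apply), "R" (3x3) and "t" (3): a world point X has camera coordinates R X + t; the wrist camera has in their place "mount" (4x4, takes a point from camera to tool coordinates, whose origin is the TCP and whose axes are the flange's). Camera axes: x right, y down, z forward; pixel columns grow to the right and rows downward; lengths in m; the calibration is good to about 2 mm. A picture is of the moment at which its call begins: read the wrist's pose just before it.
- ctrl.finish_job(): hands the job in; it is judged then, once.
The state is a dict: "t": time; "joint_positions": joint angles; "dq": joint speeds; "effort": joint torques, N m; "eef_pos": TCP position; "tcp_rot": TCP orientation; "contact_force": force on the tool from outside, world axes, zero at the start; "moment": the same for the moment, N m; "width": finger opening in m; "grip_force": force on a finger pad.
Only numpy, scipy, OpenCV 4.12 (cv2) and the standard library are available. Lean on these libraries where they do the work, as an engineer would, in place of code of your own. Each camera call takes 0.05 s, during which the arm holds its last target. There are 200 camera calls.

## Working session

There is one attempt and no reset: what is moved stays moved. The work goes in short steps, Python scripts to look and compute and a tool call to move; the robot and the scene stay as the last step left them, time stands still between calls to the robot, and variables do not carry over. Pictures are saved under pics/ and viewed, at most 14 in all, crops included, and the job is handed in when it is done.

Besides the shell and the picture viewer there is one more tool, called after ">>>" as a command line: name --pt "numbers of a row" for each row, then --argument value for the rest. arm_command: Moves the arm, as the interface text tells. Its arguments: {"type":"object","properties":{"increments":{"type":"array"},"force":{"type":"number"}},"required":["increments"]}

```bash
ls; mkdir -p pics; cat > h.py <<'E'
import numpy as np, cv2
from scipy.spatial.transform import Rotation as Ro
from bench import ctrl
def cam(name):
    s=ctrl.read_state(); im=ctrl.get_image(name)
    if name=='wrist':
        M=np.array(im['mount']); Rt=Ro.from_rotvec(s['tcp_rot']).as_matrix()
        Rc=Rt@M[:3,:3]; tc=Rt@M[:3,3]+np.array(s['eef_pos'])
        im['Rw'],im['c']=Rc,tc
    else:
        R=np.array(im['R']); im['Rw']=R.T; im['c']=-R.T@np.array(im['t'])
    return im
def rays(im,uv):
    uv=np.atleast_2d(np.array(uv,float))
    K=np.array([[im['fx'],0,im['cx']],[0,im['fy'],im['cy']],[0,0,1]])
    n=cv2.undistortPoints(uv[:,None,:],K,np.array([im['k1'],0,0,0,0.]))[:,0]
    return np.c_[n,np.ones(len(n))]
def plane(im,uv,z):
    d=rays(im,uv)@im['Rw'].T
    return im['c']+d*((z-im['c'][2])/d[:,2])[:,None]
def pts(im,uv):
    uv=np.atleast_2d(uv).astype(int); r=im['range_z'][uv[:,1],uv[:,0]]
    return im['c']+(rays(im,uv)*r[:,None])@im['Rw'].T
def cloud(im):
    h,w=im['range_z'].shape; u,v=np.meshgrid(range(w),range(h))
    p=pts(im,np.c_[u.ravel(),v.ravel()]).reshape(h,w,3); p[im['range_z']==0]=np.nan
    return p
def proj(im,X):
    x=(np.atleast_2d(X)-im['c'])@im['Rw']; n=x[:,:2]/x[:,2:]; r2=(n**2).sum(1,keepdims=True)
    n=n*(1+im['k1']*r2); return n*[im['fx'],im['fy']]+[im['cx'],im['cy']]
def save(im,fn,crop=None,k=1):
    f=im['frame'][:,:,::-1]
    if crop: x0,y0,x1,y1=crop; f=f[y0:y1,x0:x1]
    cv2.imwrite('pics/'+fn,cv2.resize(f,None,fx=k,fy=k,interpolation=cv2.INTER_CUBIC))
def goto(p,yaw=None):
    """print tool-frame shift (cm) to world TCP p, and turn for closing-axis"""
    s=ctrl.read_state(); R=Ro.from_rotvec(s['tcp_rot'])
    print('shift cm',np.round(R.inv().apply(np.array(p)-s['eef_pos'])*100,2),'at',np.round(s['eef_pos'],4),'t',s['t'])
E
python3 - <<'E'
from h import *
np.set_printoptions(precision=4,suppress=True)
s=ctrl.read_state(); print(s, ctrl.grip_depth)
for n in('top','side'):
    im=cam(n); save(im,n+'0.png',None,1.5); print(n,im['fx'],im['k1'],im['c'],im['Rw'])
    np.save(n+'0.npy',im,allow_pickle=True)
E
```

```text
pics
{'t': 0.0, 'joint_positions': array([-1.3188,  0.1165,  1.4423, -0.    ,  1.584 , -0.0378]), 'dq': array([-0.0003, -0.0004,  0.0008, -0.0001,  0.0001,  0.0004]), 'effort': array([  0.0003, -72.1262, -62.2612,   0.078 ,   0.0238,  -0.0001]), 'eef_pos': array([ 0.1928, -0.6466,  0.1817]), 'tcp_rot': array([-3.1075, -0.4535,  0.0002]), 'contact_force': array([ 0.3302, -0.3178,  0.4705]), 'moment': array([ 0.006 , -0.0279, -0.0057]), 'grip_force': 0.0, 'width': 0.0931265469066135} 0.0188
top 455.7739051397268 -0.1341129009078765 [0.1689 0.0452 1.8804] [[-0.0728 -0.9723  0.2222]
 [-0.9973  0.0722 -0.011 ]
 [-0.0054 -0.2224 -0.9749]]
side 392.63212343594967 -0.03951445877838393 [0.2974 1.1359 0.9427] [[-0.9737 -0.1351  0.1837]
 [-0.2279  0.5478 -0.805 ]
 [ 0.0081 -0.8257 -0.5641]]
```

View pics/top0.png

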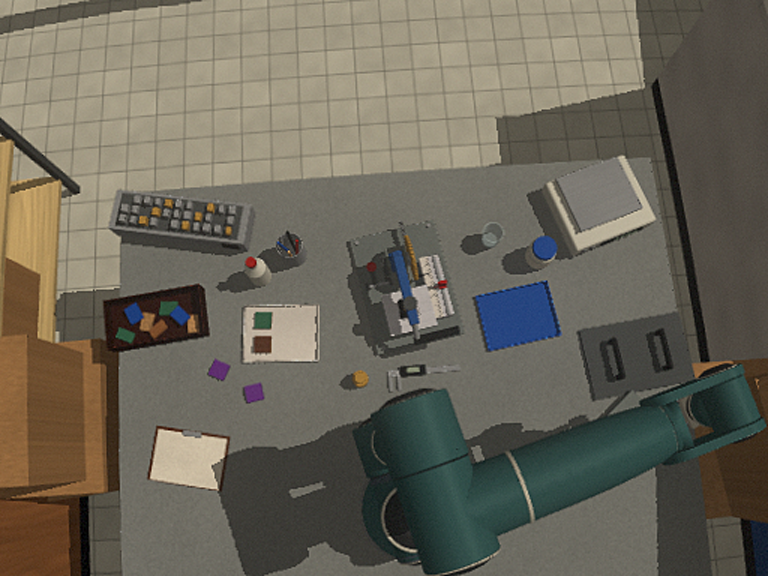

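View pics/side0.png

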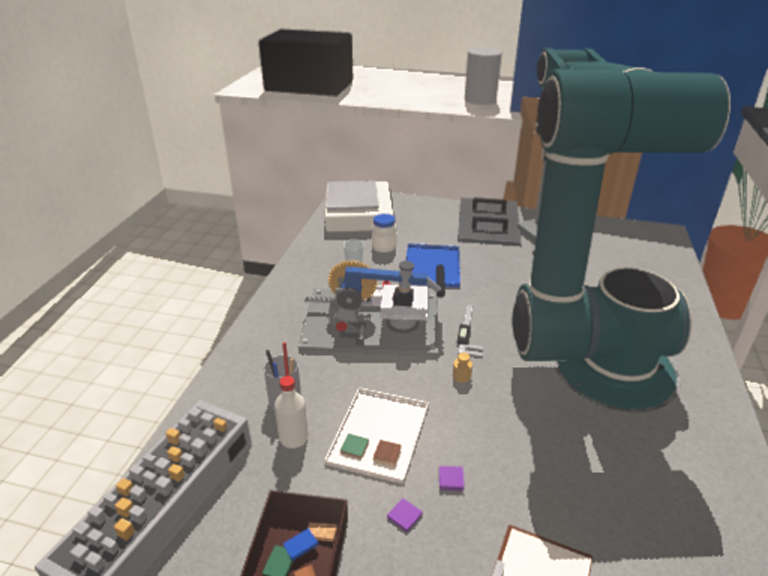

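The top view shows the press at about (400,290). The white tray at (280,333) holds a green coupon at (262,320) and a brown one at (261,345). The blue tray is at (517,316), and two purple look-alikes lie on the bare bench at (219,370) and (254,393). The new coupons are the two inside the white tray, since the purple ones are excluded and the coloured blocks in the brown box are unlisted.

```bash
python3 - <<'E'
from h import *
np.set_printoptions(precision=4,suppress=True)
im=np.load('top0.npy',allow_pickle=True).item()
hsv=cv2.cvtColor(im['frame'],cv2.COLOR_RGB2HSV); P=cloud(im)
def comp(m,zpl,amin=15,box=None):
    m=m.astype(np.uint8)
    if box: k=np.zeros_like(m);k[box[1]:box[3],box[0]:box[2]]=1;m=m*k
    cs,_=cv2.findContours(m,cv2.RETR_EXTERNAL,cv2.CHAIN_APPROX_NONE)
    for c in cs:
        if cv2.contourArea(c)<amin: continue
        q=plane(im,c[:,0].astype(float),zpl)[:,:2]
        r=cv2.minAreaRect((q*1000).astype(np.float32)); 
        mk=np.zeros_like(m); cv2.drawContours(mk,[c],-1,1,-1)
        mk=mk.astype(bool)
        print(' px',c[:,0].mean(0),'rect',np.round(r[0],1),np.round(r[1],1),round(r[2],1),'z med',np.nanmedian(P[mk][:,2]),'rgb',im['frame'][mk].mean(0),'hsv',np.median(hsv[mk],0))
H,S,V=[hsv[:,:,i] for i in range(3)]
print('blue tray');comp((H>105)&(H<125)&(S>150),.013,300,(300,170,400,250))
print('white tray');comp((S<40)&(V>170),.013,300,(140,190,230,260))
print('coupons');comp((S>70),.013,30,(162,203,212,243))
print('green');comp((H>60)&(H<95)&(S>70),.013,30,(162,203,212,243))
print('red');comp(((H<8)|(H>172))&(S>120),.057,4,(230,150,310,240))
print('black/dark');comp((V<45),.1,15,(230,150,310,240))
save(im,'press0.png',(225,140,315,245),5.5)
E
```

```text
blue tray
 px [346.9738 208.6649] rect [ 497.4 -333.1] [158.7 208.8] 8.0 z med 0.002647869837589578 rgb [ 38.0642  68.0703 125.6798] hsv [110. 178. 127.]
white tray
coupons
 px [174.7619 229.2857] rect [467.  382.3] [47.6 46.1] 86.0 z med 0.016508296777541176 rgb [83.5564 55.4211 40.6917] hsv [ 10. 134.  83.]
 px [175.275 213.325] rect [534.3 376.5] [46.6 46.8] 85.9 z med 0.012260721232369765 rgb [56.4262 86.3525 62.9262] hsv [67. 92. 87.]
green
 px [174.8947 213.0263] rect [536.5 378.1] [43.  42.6] 85.9 z med 0.012260721232369765 rgb [54.7105 86.5877 63.0526] hsv [68.  93.  87.5]
red
 px [294.6471 189.2353] rect [ 589.9 -125.4] [20.8 21.1] 85.8 z med 0.08224145819279127 rgb [117.069   34.5517  31.6897] hsv [  1. 187. 126.]
 px [247.2353 177.3529] rect [655.3  66.1] [24.8 21.4] 85.7 z med 0.05483640529760048 rgb [79.9394 32.4545 29.6061] hsv [  2. 161.  81.]
black/dark
 px [290.1667 223.4545] rect [444.  -92.2] [ 22.1 120.3] 9.1 z med 0.12475932302188153 rgb [38.5067 37.84   35.78  ] hsv [30. 23. 40.]
 px [267.7143 205.8571] rect [521.8  -8.2] [48.2 15.4] 10.5 z med 0.10973971391943405 rgb [30.1538 29.1795 27.    ] hsv [23. 29. 32.]
```

View pics/press0.png

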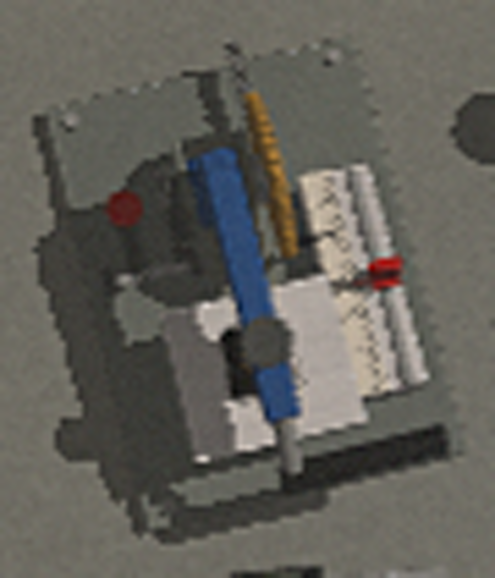

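Top view crop: the press is turned about 9°. The red button is at (125,208), the anvil at (270,370), the blue lever is down, the black grip is at (370,460), the pointer is at (340,285) and the red marker at (385,272).

```bash
python3 - <<'E'
from h import *
np.set_printoptions(precision=3,suppress=True)
print(ctrl.get_image('wrist')['mount'])
im=np.load('top0.npy',allow_pickle=True).item(); P=cloud(im)
f=im['frame'].astype(int)
m=(f.min(2)>110)&(np.abs(P[:,:,2]-.006)<.015); m[:190]=0;m[260:]=0;m[:,:150]=0;m[:,225:]=0
cs,_=cv2.findContours(m.astype(np.uint8),0,1); c=max(cs,key=cv2.contourArea)
print('white',cv2.minAreaRect((plane(im,c[:,0].astype(float),.013)[:,:2]*1000).astype(np.float32)))
reg=np.zeros(m.shape,bool); reg[140:245,225:315]=1
for z0,z1,n in((.083,.093,'anvil'),(.008,.022,'base')):
    k=reg&(P[:,:,2]>z0)&(P[:,:,2]<z1); k=cv2.morphologyEx(k.astype(np.uint8),cv2.MORPH_OPEN,np.ones((3,3)))
    cs,_=cv2.findContours(k,0,1); 
    for c in sorted(cs,key=cv2.contourArea)[-2:]:
        q=plane(im,c[:,0].astype(float),(z0+z1)/2)[:,:2]*1000; print(n,cv2.contourArea(c),cv2.minAreaRect(q.astype(np.float32)))
E
```

```text
[[ 0.001 -0.953 -0.302  0.083]
 [ 1.     0.001  0.001 -0.001]
 [-0.001 -0.302  0.953 -0.203]
 [ 0.     0.     0.     1.   ]]
white ((498.9964294433594, 329.35650634765625), (211.1707000732422, 163.73265075683594), 87.33499145507812)
anvil 15.0 ((507.1881103515625, 25.14019775390625), (34.25621795654297, 17.104907989501953), 40.24489212036133)
anvil 15.5 ((547.4317016601562, 30.80938720703125), (29.443862915039062, 16.80868148803711), 28.990541458129883)
base 55.5 ((706.9364013671875, -78.82420349121094), (43.3066520690918, 43.659812927246094), 7.545841217041016)
base 342.0 ((633.92919921875, 71.85319519042969), (115.4844741821289, 278.5017395019531), 79.7290267944336)
```

>>> arm_command --pt "0 0 -6 0 0 0 1" --pt "0 0 -12 0 0 0 1" --pt "0 0 -18 0 0 0 1" --pt "0 0 -24 0 0 0 1" --pt "0 0 -27 0 0 0 1"

```text
t: 0.78
eef_pos: [0.1928, -0.6467, 0.456]
tcp_rot: [3.105, 0.453, 0.001]
contact_force: [-0.2, 0.2, -0.6]
width: 0.0929
grip_force: 0.0
```

>>> arm_command --pt "4 -4.4 0 0 0 0 1" --pt "8 -8.8 0 0 0 0 1" --pt "12 -13.2 0 0 0 0 0.5" --pt "16 -17.6 0 0 0 0 0" --pt "20 -22 0 0 0 0 0"

```text
t: 1.4
eef_pos: [0.3221, -0.377, 0.4523]
tcp_rot: [-3.109, -0.453, -0.0]
contact_force: [0.3, -0.5, 0.4]
width: 0.0674
grip_force: 0.0
```

>>> arm_command --pt "4 -4.4 0 0 0 0 0" --pt "8 -8.8 0 0 0 0 0" --pt "12 -13.2 0 0 0 0 0" --pt "16 -17.6 0 0 0 0 0" --pt "20 -22 0 0 0 0 0"

```text
t: 2.02
eef_pos: [0.4508, -0.109, 0.4525]
tcp_rot: [3.109, 0.453, 0.0]
contact_force: [-0.0, -0.9, -0.0]
width: 0.0179
grip_force: 0.0
```

>>> arm_command --pt "4 -4.4 0 0 0 -10.5 0" --pt "8 -8.8 0 0 0 -21 0" --pt "12 -13.2 0 0 0 -31.5 0" --pt "15.6 -17.4 0 0 0 -42 0" --pt "15.6 -17.4 0 0 0 -52 0"

```text
t: 2.65
eef_pos: [0.5512, 0.1035, 0.4507]
tcp_rot: [-2.585, -1.782, 0.004]
contact_force: [-0.4, -1.2, -0.3]
width: 0.0006
grip_force: 0.0
```

>>> arm_command --pt "0 0 0 0 0 -10 0" --pt "0 0 0 0 0 -20 0" --pt "0 0 0 0 0 -30 0" --pt "0 0 0 0 0 -30 0" --pt "0 0 0 0 0 -30 0"

```text
t: 3.28
eef_pos: [0.5502, 0.1004, 0.4524]
tcp_rot: [-2.053, -2.378, 0.0]
contact_force: [0.2, -0.6, 0.8]
width: 0.0005
grip_force: 0.0
```

```bash
python3 - <<'E'
from h import *
np.set_printoptions(precision=3,suppress=True)
im=cam('wrist'); np.save('w1.npy',im,allow_pickle=True); save(im,'w1.png',None,1.5); print(ctrl.read_state()['eef_pos'],im['c'],im['fx'])
E
```

```text
[0.55  0.1   0.452] [0.536 0.184 0.655] 326.21582696732145
```

View pics/w1.png

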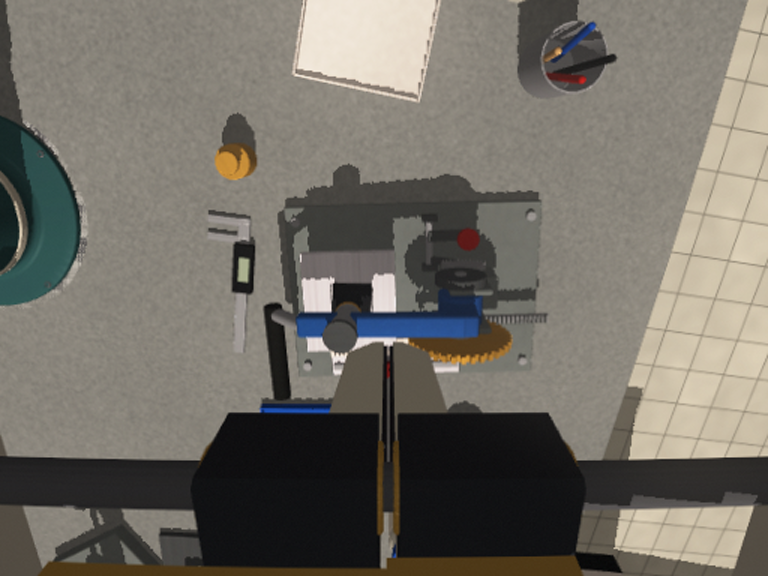

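The wrist view shows the press: button at (468,239), anvil corners at about (302,252) and (394,250), lever from (310,325) to (480,322), grip bar at (278,350). The white tray is at (365,45), and nothing stands around the button.

```bash
python3 - <<'E'
from h import *
np.set_printoptions(precision=4,suppress=True)
im=np.load('w1.npy',allow_pickle=True).item(); P=cloud(im); Z=P[:,:,2]
reg=np.zeros(Z.shape,bool); reg[110:260,180:370]=1
def fit(pp): # line fit: point, dir
    vx,vy,x,y=cv2.fitLine(pp.astype(np.float32),cv2.DIST_HUBER,0,.01,.01).ravel(); a=np.degrees(np.arctan2(vy,vx)); return (x,y),a
# base: +y edge (first row with z>.008 per column), far edge(last col per row)
for zt,name,cols,rows in((.008,'base',(200,355),(135,200)),(.083,'anvil',(206,258),(172,205))):
    zz=.016 if name=='base' else .088
    k=reg&(Z>zt)&(Z<zz+.006)
    e=[(u,np.nonzero(k[:,u])[0][0]-.5) for u in range(*cols) if k[:,u].any()]
    q=plane(im,np.array(e,float),zz)[:,:2]; c,a=fit(q); print(name,'+y edge',c,a,'res',np.std(q[:,1]-c[1]-np.tan(np.radians(a))*(q[:,0]-c[0])))
    for nm,ix,o in(('far',-1,.5),('near',0,-.5)):
        e=[(np.nonzero(k[v])[0][ix]+o,v) for v in range(*rows) if k[v].any()]
        q=plane(im,np.array(e,float),zz)[:,:2]; c,a=fit(q); print(name,nm,c,a-90, np.round(np.percentile(q[:,0],[5,50,95]),3))
hsv=cv2.cvtColor(im['frame'],cv2.COLOR_RGB2HSV); H,S,V=[hsv[:,:,i] for i in range(3)]
m=((H<8)|(H>172))&(S>110)&reg; m[:,:280]=0
cs,_=cv2.findContours(m.astype(np.uint8),0,1); c=max(cs,key=cv2.contourArea); q=plane(im,c[:,0].astype(float),.057)[:,:2]; print('button',cv2.minEnclosingCircle((q*1000).astype(np.float32)))
# black grip bar
k=(V<50)&(Z>.09)&(Z<.2); k[:200]=0;k[275:]=0;k[:,:170]=0;k[:,200:]=0
print('grip pts',np.nanmean(P[k],0),np.nanmax(Z[k]),np.nanpercentile(P[k],[2,98],axis=0))
E
```

```text
base +y edge (np.float32(0.5861353), np.float32(0.096812375)) 10.04829 res 0.000626425720147098
base far (np.float32(0.76135385), np.float32(0.04939699)) -170.12653 [0.75  0.76  0.771]
base near (np.float32(0.4251448), np.float32(0.008332638)) -170.15234 [0.416 0.427 0.437]
anvil +y edge (np.float32(0.52383745), np.float32(0.039065458)) 8.418754 res 0.000817349110667774
anvil far (np.float32(0.5711035), np.float32(0.008324627)) -169.09015 [0.566 0.573 0.613]
anvil near (np.float32(0.45829952), np.float32(-0.00975552)) -170.35909 [0.454 0.458 0.463]
button ((654.9085083007812, 67.1803970336914), 14.252622604370117)
grip pts [ 0.4434 -0.0919  0.125 ] 0.129676122263353 [[ 0.4263 -0.1486  0.1168]
 [ 0.4591 -0.033   0.1286]]
```

>>> arm_command --pt "-2.4 5 0 0 0 -1.6 0" --pt "-4.8 9.9 0 0 0 -1.6 0" --pt "-4.8 9.9 6 0 0 -1.6 0" --pt "-4.8 9.9 12 0 0 -1.6 0" --pt "-4.8 9.9 18 0 0 -1.6 0"

```text
t: 3.95
eef_pos: [0.6552, 0.0677, 0.2702]
tcp_rot: [-2.018, -2.407, 0.0]
contact_force: [0.1, 0.1, 0.4]
width: 0.0004
grip_force: 0.0
```

>>> arm_command --pt "0 0 6 0 0 0 0" --pt "0 0 12 0 0 0 0" --pt "0 0 17 0 0 0 0" --pt "0 0 19 0 0 0 0" --pt "0 0 19 0 0 0 0"

```text
t: 4.58
eef_pos: [0.6552, 0.0677, 0.0823]
tcp_rot: [-2.016, -2.409, 0.001]
contact_force: [0.5, 0.1, 0.5]
width: 0.0006
grip_force: 0.0
```

```bash
python3 - <<'E'
from h import *
goto([.655,.067,.050]); print(Ro.from_rotvec(ctrl.read_state()['tcp_rot']).as_matrix().round(3))
E
```

```text
shift cm [-0.07 -0.03  3.23] at [0.6552 0.0677 0.0823] t 4.575
[[-0.176  0.984 -0.001]
 [ 0.984  0.176 -0.   ]
 [ 0.    -0.001 -1.   ]]
```

>>> arm_command --pt "0 0 1.5 0 0 0 0" --pt "0 0 2.5 0 0 0 0" --pt "0 0 3 0 0 0 0" --pt "0 0 3.3 0 0 0 0" --pt "0 0 3.3 0 0 0 0"

```text
t: 5.2
eef_pos: [0.6553, 0.0678, 0.0495]
tcp_rot: [-2.015, -2.41, -0.0]
contact_force: [-0.2, 0.2, 0.3]
width: 0.0007
grip_force: 0.0
```

>>> arm_command --pt "0 0 0.1 0 0 0 0" --pt "0 0 0.1 0 0 0 0" --pt "0 0 0.1 0 0 0 0" --pt "0 0 0.1 0 0 0 0" --pt "0 0 0.1 0 0 0 0"

```text
t: 5.82
eef_pos: [0.6553, 0.0678, 0.0485]
tcp_rot: [2.015, 2.41, 0.0]
contact_force: [-0.2, 0.1, -0.1]
width: 0.0006
grip_force: 0.0
```

>>> arm_command --pt "0 0 0 0 0 0 0" --pt "0 0 0 0 0 0 0" --pt "0 0 0 0 0 0 0" --pt "0 0 0 0 0 0 0" --pt "0 0 0 0 0 0 0"

```text
t: 6.45
eef_pos: [0.6553, 0.0678, 0.0484]
tcp_rot: [2.015, 2.41, -0.0]
contact_force: [0.1, -0.5, -0.6]
width: 0.0005
grip_force: 0.0
```

>>> arm_command --pt "0 0 0 0 0 0 0" --pt "0 0 0 0 0 0 0" --pt "0 0 0 0 0 0 0" --pt "0 0 0 0 0 0 0" --pt "0 0 0 0 0 0 0"

```text
t: 7.08
eef_pos: [0.6553, 0.0678, 0.0485]
tcp_rot: [-2.015, -2.41, 0.0]
contact_force: [0.8, -0.9, -1.3]
width: 0.0004
grip_force: 0.0
```

>>> arm_command --pt "0 0 0 0 0 0 0" --pt "0 0 0 0 0 0 0" --pt "0 0 0 0 0 0 0" --pt "0 0 0 0 0 0 0" --pt "0 0 0 0 0 0 0"

```text
t: 7.7
eef_pos: [0.6553, 0.0678, 0.0484]
tcp_rot: [2.015, 2.41, -0.0]
contact_force: [-0.7, 1.0, -0.2]
width: 0.0005
grip_force: 0.0
```

```bash
python3 - <<'E'
from h import *
im=cam('side'); save(im,'s1.png',(180,130,320,260),5); print(ctrl.read_state()['contact_force'])
E
```

```text
[-0.25904737  0.12634003  0.16937267]
```

View pics/s1.png

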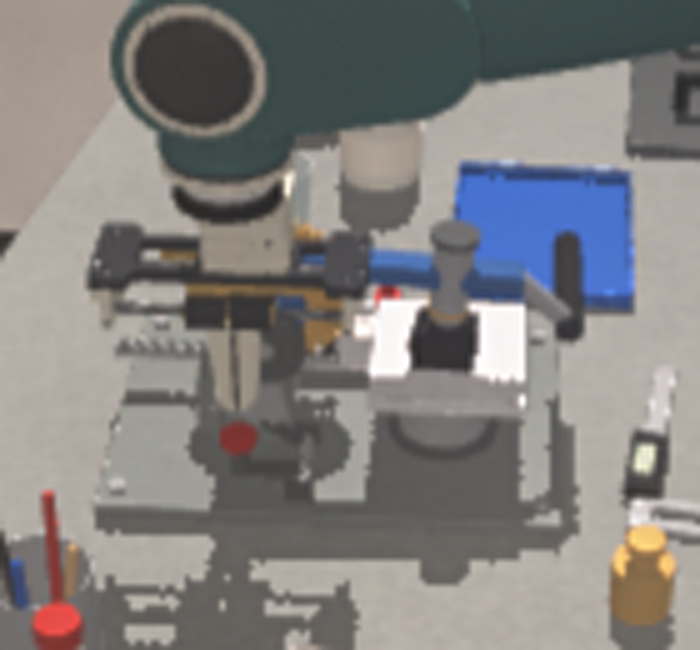

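Side view: the closed fingertips at (235,405) are not on the button at (238,438), and the lever is still down. I'll measure the offset from the range data.

```bash
python3 - <<'E'
from h import *
np.set_printoptions(precision=4,suppress=True)
im=cam('side'); P=cloud(im)
hsv=cv2.cvtColor(im['frame'],cv2.COLOR_RGB2HSV); H,S,V=[hsv[:,:,i] for i in range(3)]
m=((H<8)|(H>172))&(S>110); m[:205]=0;m[230:]=0;m[:,:215]=0;m[:,240:]=0
print('px',np.argwhere(m).mean(0)[::-1],'pts',np.nanmedian(P[m],0),np.nanpercentile(P[m],[2,98],axis=0))
print('tip proj',proj(im,ctrl.read_state()['eef_pos']), 'btn proj',proj(im,[.655,.067,.057]))
for v in range(200,216,2): print(v,P[v,225:230:2].ravel())
E
```

```text
px [227.0857 217.3143] pts [0.6552 0.0742 0.0532] [[0.6441 0.0583 0.0452]
 [0.6672 0.0832 0.0579]]
tip proj [[227.6135 217.4804]] btn proj [[227.6666 215.513 ]]
200 [0.659  0.0764 0.1326 0.6514 0.0772 0.1344 0.6449 0.0745 0.1337]
202 [0.6583 0.0796 0.1263 0.6508 0.0799 0.1278 0.6459 0.0726 0.1235]
204 [0.6575 0.0829 0.1201 0.653  0.0743 0.1147 0.6437 0.0801 0.1205]
206 [0.6594 0.0785 0.1078 0.6531 0.0751 0.1064 0.6457 0.0752 0.1078]
208 [0.6601 0.0776 0.0981 0.6529 0.0768 0.0988 0.6463 0.0744 0.0982]
210 [0.6591 0.0817 0.0924 0.6546 0.0729 0.0867 0.6461 0.0758 0.0904]
212 [0.6747 0.0372 0.0471 0.6659 0.0402 0.0509 0.66   0.0345 0.0477]
214 [0.6777 0.0298 0.0315 0.6609 0.0564 0.0548 0.662  0.0296 0.0343]
```

```bash
python3 - <<'E'
from h import *
np.set_printoptions(precision=4,suppress=True)
im=np.load('w1.npy',allow_pickle=True).item(); P=cloud(im)
tcp=np.array([.5502,.1004,.4524]); print('w1 tcp px',proj(im,tcp))
for v in (228,230,232,236,240,250): print(v,P[v,[252,256,262,266]][:,2])
im=cam('wrist'); P=cloud(im); print(ctrl.read_state()['eef_pos'],proj(im,ctrl.read_state()['eef_pos']))
for v in (210,220,226,228,230,232,236,240,250): print(v,P[v,[252,256,262,266]][:,2])
save(im,'w2.png',None,1.3)
E
```

```text
w1 tcp px [[260.7173 217.0861]]
228 [0.4899 0.089  0.4905 0.4893]
230 [0.4918 0.0897 0.4919 0.4928]
232 [0.4954 0.4912 0.4955 0.4956]
236 [0.4997 0.4958 0.4995 0.4998]
240 [0.5041 0.5018 0.5039 0.5042]
250 [0.5149 0.5132 0.5131 0.5152]
[0.6553 0.0678 0.0484] [[260.7054 217.1627]]
210 [0.0565 0.0565 0.0563 0.0558]
220 [0.0566 0.0571 0.0556 0.0564]
226 [0.0565 0.057  0.0561 0.0561]
228 [0.0852 0.0569 0.0863 0.0858]
230 [0.0891 0.0564 0.0892 0.0886]
232 [   nan 0.0872 0.0912 0.0919]
236 [0.0967 0.0927 0.0955 0.0952]
240 [0.1    0.0986 0.0999 0.1015]
250 [0.1119 0.1098 0.1084 0.1121]
```

View pics/w2.png

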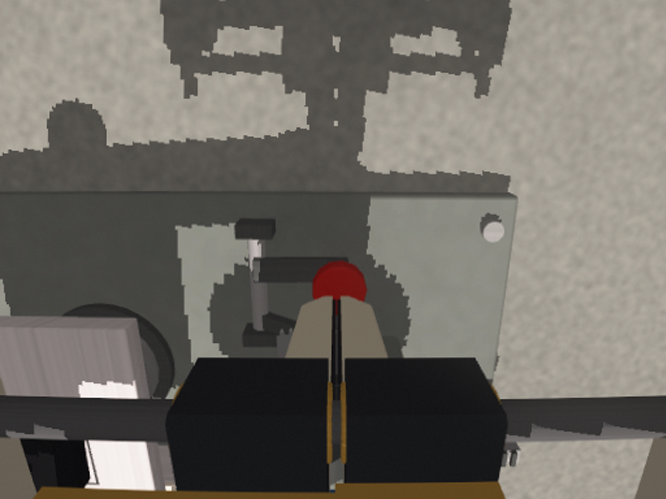

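The wrist view shows the button at (339,285), just in front of the closed fingertips, which end at z≈0.086, about 37 mm above the reported TCP. Closed, the fingers are effectively shorter, so I'll press further down and watch the force.

>>> arm_command --pt "0 0 1 0 0 0 0" --pt "0 0 2 0 0 0 0" --pt "0 0 2.5 0 0 0 0" --pt "0 0 3 0 0 0 0" --pt "0 0 3 0 0 0 0"

```text
t: 8.48
eef_pos: [0.6554, 0.0678, 0.0183]
tcp_rot: [2.015, 2.41, 0.0]
contact_force: [0.5, 0.0, 0.4]
width: 0.0007
grip_force: 0.0
```

>>> arm_command --pt "0 0 0.2 0 0 0 0" --pt "0 0 0.2 0 0 0 0"

```text
t: 8.72
eef_pos: [0.656, 0.0678, 0.017]
tcp_rot: [2.014, 2.409, 0.002]
contact_force: [3.2, 1.3, 3.5]
width: 0.0002
grip_force: 1.9
```

>>> arm_command --pt "0 0 0.2 0 0 0 0" --pt "0 0 0.2 0 0 0 0"

```text
t: 8.98
eef_pos: [0.6568, 0.068, 0.0158]
tcp_rot: [2.013, 2.408, 0.004]
contact_force: [6.5, 0.6, 8.4]
width: 0.0005
grip_force: 4.7
```

```bash
python3 - <<'E'
from h import *
im=cam('side'); save(im,'s2.png',(185,150,285,240),7); s=ctrl.read_state(); print(s['contact_force'],s['moment'])
E
```

```text
[5.42029507 0.60218405 8.88365891] [ 1.75507251e-01 -1.18835017e+00  3.12256692e-04]
```

View pics/s2.png

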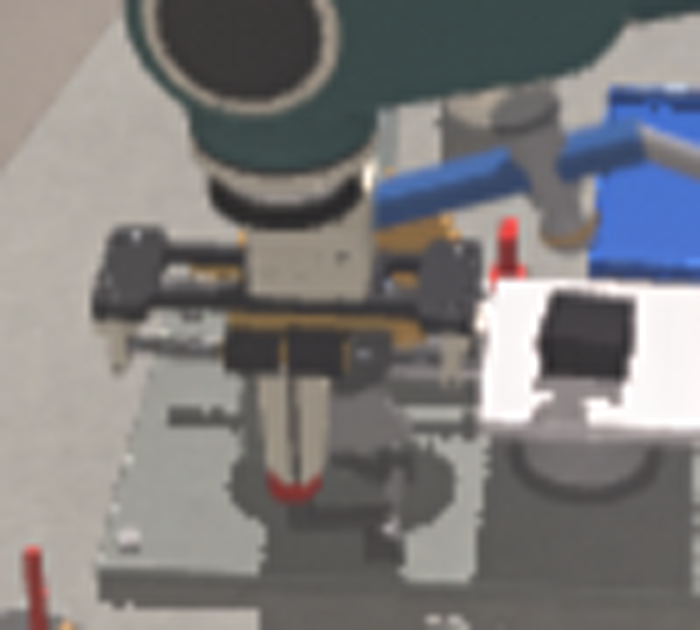

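The side view shows the tips on the button at (293,490), the lever rising, and the black coupon block exposed at (590,330). I'll keep holding.

>>> arm_command --pt "0 0 0 0 0 0 0" --pt "0 0 0 0 0 0 0" --pt "0 0 0 0 0 0 0" --pt "0 0 0 0 0 0 0" --pt "0 0 0 0 0 0 0"

```text
t: 9.65
eef_pos: [0.6567, 0.068, 0.0159]
tcp_rot: [2.013, 2.408, 0.004]
contact_force: [5.4, -0.6, 8.2]
width: 0.0006
grip_force: 4.3
```

>>> arm_command --pt "0 0 0 0 0 0 0" --pt "0 0 0 0 0 0 0" --pt "0 0 0 0 0 0 0" --pt "0 0 0 0 0 0 0" --pt "0 0 0 0 0 0 0"

```text
t: 10.28
eef_pos: [0.6568, 0.068, 0.0159]
tcp_rot: [2.013, 2.408, 0.004]
contact_force: [5.6, -1.2, 8.8]
width: 0.0005
grip_force: 4.4
```

>>> arm_command --pt "0 0 0 0 0 0 0" --pt "0 0 0 0 0 0 0" --pt "0 0 0 0 0 0 0" --pt "0 0 0 0 0 0 0" --pt "0 0 0 0 0 0 0"

```text
t: 10.9
eef_pos: [0.6567, 0.068, 0.0159]
tcp_rot: [2.013, 2.409, 0.004]
contact_force: [6.0, -1.0, 8.7]
width: 0.0003
grip_force: 4.4
```

>>> arm_command --pt "0 0 0 0 0 0 0" --pt "0 0 0 0 0 0 0" --pt "0 0 0 0 0 0 0" --pt "0 0 0 0 0 0 0" --pt "0 0 0 0 0 0 0"

```text
t: 11.52
eef_pos: [0.6568, 0.068, 0.0159]
tcp_rot: [2.013, 2.408, 0.004]
contact_force: [6.4, -1.0, 8.4]
width: 0.0004
grip_force: 4.4
```

```bash
python3 - <<'E'
from h import *
np.set_printoptions(precision=3,suppress=True)
im=cam('side'); P=cloud(im); hsv=cv2.cvtColor(im['frame'],cv2.COLOR_RGB2HSV); H,S,V=[hsv[:,:,i] for i in range(3)]
m=(H>100)&(H<125)&(S>110)&(P[:,:,2]>.06); m[:,:200]=0; m[:,300:]=0; m[:130]=0;m[230:]=0
print(m.sum(),np.nanpercentile(P[m],[2,50,98],axis=0))
print('black', np.nanpercentile(P[(V<45)&(P[:,:,2]>.09)&(P[:,:,2]<.2)&(abs(P[:,:,0]-.52)<.06)&(abs(P[:,:,1]+.02)<.06)],[2,50,98],axis=0)); s=ctrl.read_state(); print(s['contact_force'])
E
```

```text
0 [nan nan nan]
black [nan nan nan]
[ 5.427 -1.935  8.607]
  return np.nanmean(a, axis, out=out, keepdims=keepdims)
```

>>> arm_command --pt "0 0 -3 0 0 0 0" --pt "1 0 -8 0 0 0 0" --pt "3 0 -14 0 0 0 0.3" --pt "5 0 -20 0 0 0 0.6" --pt "5 0 -26 0 0 0 1"

```text
t: 12.2
eef_pos: [0.6457, 0.118, 0.276]
tcp_rot: [-2.013, -2.411, 0.001]
contact_force: [1.0, -0.4, -0.1]
width: 0.0262
grip_force: 0.0
```

>>> arm_command --pt "0 0 -6 0 0 -10 1" --pt "0 -6 -10 0 0 -20 1" --pt "0 -12 -10 0 0 -30 1" --pt "-2 -18 -10 0 0 -40 1" --pt "-6 -21 -10 0 0 -50 1"

```text
t: 12.82
eef_pos: [0.4481, 0.0208, 0.3749]
tcp_rot: [0.795, 3.038, 0.001]
contact_force: [1.0, -1.3, -0.3]
width: 0.076
grip_force: 0.0
```

>>> arm_command --pt "0 0 0 0 0 -10 1" --pt "0 0 0 0 0 -20 1" --pt "0 0 0 0 0 -30 1" --pt "0 0 0 0 0 -40 1" --pt "0 0 0 0 0 -40 1"

```text
t: 13.45
eef_pos: [0.4503, 0.0207, 0.3742]
tcp_rot: [0.278, -3.129, -0.0]
contact_force: [-0.5, -0.8, -0.9]
width: 0.0932
grip_force: 0.0
```

```bash
python3 - <<'E'
from h import *
np.set_printoptions(precision=3,suppress=True)
im=cam('wrist'); np.save('w3.npy',im,allow_pickle=True); save(im,'w3.png',None,1.5); s=ctrl.read_state();print(s['eef_pos'],s['width'],s['joint_positions'])
print(s['tcp_rot'],2*np.degrees(np.arctan2(s['tcp_rot'][1],s['tcp_rot'][0])),proj(im,s['eef_pos']))
goto([.46,-.04,.38])
E
```

```text
[0.45  0.021 0.374] 0.09293580494624702 [-0.011 -0.352  1.561  0.     1.934 -1.756]
[ 0.273 -3.129 -0.   ] -170.02047563352497 [[258.041 219.286]]
shift cm [ 0.1  -6.15 -0.57] at [0.45  0.021 0.374] t 13.5
```

View pics/w3.png

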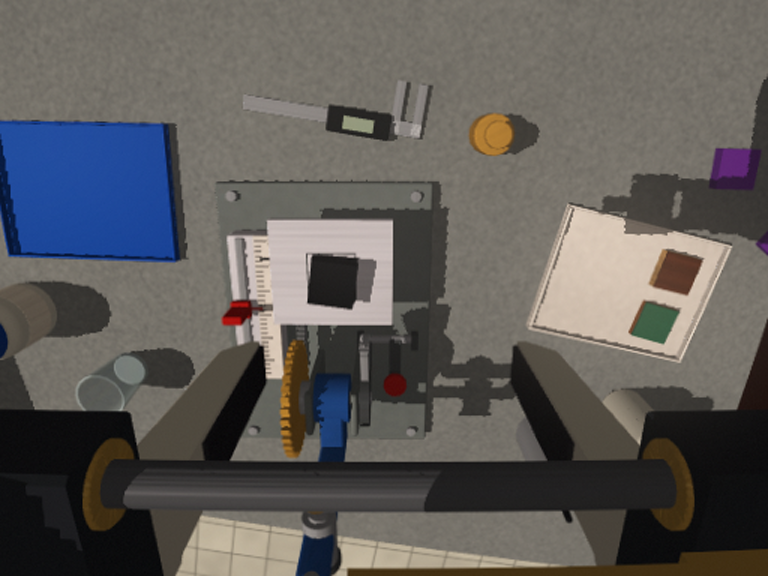

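The wrist view shows the lever upright. The black stack is at (332,280) on the anvil, the scale with pointer at (265,260), the red marker at (237,313), the blue tray at (90,190), and the white tray with brown at (677,272) and green at (655,322). A purple look-alike at (735,168) is outside the tray, so the two coupons inside are the ones meant.

```bash
cat >> h.py <<'E'
H_=lambda im:cv2.split(cv2.cvtColor(im['frame'],cv2.COLOR_RGB2HSV))
EX=np.array([np.cos(np.radians(10)),np.sin(np.radians(10))]);EY=np.array([-EX[1],EX[0]]);A0=np.array([.5222,-.0262])
def rect(im,m,z,n=1,amin=40):
    cs,_=cv2.findContours(m.astype(np.uint8),0,1); P=cloud(im)[:,:,2]
    for c in sorted(cs,key=cv2.contourArea)[::-1][:n]:
        if cv2.contourArea(c)<amin: continue
        mk=np.zeros(m.shape,np.uint8);cv2.drawContours(mk,[c],-1,1,-1)
        q=plane(im,c[:,0].astype(float),z)[:,:2]*1000
        (x,y),(w,h),a=cv2.minAreaRect(q.astype(np.float32)); p=np.array([x,y])/1000-A0
        print('px',c[:,0].mean(0).round(0),'centre %.1f %.1f size %.1f %.1f ang %.1f'%(x,y,w,h,a),'zmed %.4f'%np.nanmedian(P[mk>0]),'press xy mm',np.round([p@EX*1000,p@EY*1000],1),'hsv',[int(np.median(k[mk>0])) for k in H_(im)])
def box(m,x0,y0,x1,y1):
    k=np.zeros(m.shape,bool);k[y0:y1,x0:x1]=1; return m&k
E
python3 - <<'E'
from h import *
np.set_printoptions(precision=4,suppress=True)
im=np.load('w3.npy',allow_pickle=True).item(); P=cloud(im);Z=P[:,:,2];H,S,V=H_(im)
print('black');rect(im,box((Z>.104)&(Z<.13),180,140,262,215),.112)
print('anvil');rect(im,box((Z>.083)&(Z<.13),170,140,270,218),.088)
print('coupons');rect(im,box((S>60)&(Z<.03)&(Z>.008),400,150,480,235),.015,2)
print('white');rect(im,box((V>150)&(S<50)|(S>60)&(Z>.008),345,130,490,245),.013)
print('blue');rect(im,box((H>105)&(H<125)&(S>120),0,70,130,180),.013)
print('red');rect(im,box(((H<8)|(H>172))&(S>130),140,195,175,225),.06,2,4)
print('tips');print(P[[232,236,240],[172,172,172]],P[[232,236,240],[346,346,346]])
E
```

```text
black
px [221. 189.] centre 522.3 -23.0 size 48.9 46.3 ang 2.3 zmed 0.1131 press xy mm [0.7 3.1] hsv [10, 18, 33]
anvil
px [221. 181.] centre 519.0 -27.6 size 114.5 127.8 ang 10.3 zmed 0.0893 press xy mm [-3.4 -0.8] hsv [6, 19, 197]
coupons
px [450. 181.] centre 466.2 379.4 size 54.7 47.4 ang 87.0 zmed 0.0176 press xy mm [ 15.3 409.1] hsv [9, 131, 92]
px [435. 214.] centre 532.7 374.9 size 48.8 47.2 ang 84.8 zmed 0.0135 press xy mm [ 79.9 393.1] hsv [66, 84, 95]
white
px [417. 189.] centre 496.0 327.5 size 215.4 160.3 ang 87.1 zmed 0.0042 press xy mm [ 35.6 352.9] hsv [15, 41, 208]
blue
px [ 59. 127.] centre 496.7 -332.1 size 160.1 215.6 ang 8.1 zmed 0.0042 press xy mm [ -78.3 -296.8] hsv [110, 205, 156]
red
px [160. 208.] centre 590.9 -126.6 size 26.7 48.5 ang 45.8 zmed 0.0759 press xy mm [  50.2 -110.8] hsv [1, 228, 88]
tips
[[ 0.4494 -0.0274  0.4143]
 [ 0.4502 -0.0266  0.4173]
 [ 0.4522 -0.0262  0.4182]] [[0.4322 0.0666 0.4147]
 [0.4324 0.0653 0.4198]
 [0.4348 0.066  0.4196]]
```

>>> arm_command --pt "-3.2 -2.8 2 0 0 4 1" --pt "-6.4 -5.6 6 0 0 8 0.8" --pt "-6.4 -5.6 12 0 0 8 0.75" --pt "-6.4 -5.6 18 0 0 8 0.75" --pt "-6.4 -5.6 22 0 0 8 0.75" --force 20

```text
t: 14.12
eef_pos: [0.5223, -0.023, 0.1513]
tcp_rot: [0.053, -3.139, -0.0]
contact_force: [0.8, -0.2, -1.5]
width: 0.0694
grip_force: 0.0
```

>>> arm_command --pt "0 0 3 0 0 0 0.75" --pt "0 0 5 0 0 0 0.75" --pt "0 0 6 0 0 0 0.75" --pt "0 0 6 0 0 0 0.75"

```text
t: 14.62
eef_pos: [0.5234, -0.023, 0.0946]
tcp_rot: [0.059, -3.141, -0.0]
contact_force: [0.7, 0.1, -0.6]
width: 0.0698
grip_force: 0.0
```

```bash
python3 - <<'E'
from h import *
np.set_printoptions(precision=4,suppress=True)
im=cam('wrist'); np.save('w4.npy',im,allow_pickle=True); P=cloud(im);Z=P[:,:,2]
rect(im,(Z>.106)&(Z<.118),.112,2); save(im,'w4.png',None,1.3)
goto([.5223,-.023,.0655]); print(2*np.degrees(np.arctan2(*ctrl.read_state()['tcp_rot'][1::-1])),ctrl.read_state()['contact_force'])
E
```

```text
px [259. 226.] centre 521.4 -23.0 size 47.5 46.3 ang 2.3 zmed 0.1128 press xy mm [-0.3  3.3] hsv [30, 17, 21]
px [252. 361.] centre 627.2 -19.1 size 35.0 58.3 ang 2.6 zmed 0.1129 press xy mm [104.6 -11.3] hsv [108, 185, 54]
shift cm [0.14 0.01 2.98] at [ 0.5237 -0.0231  0.0953] t 14.675
182.16489063980524 [-0.4832 -0.2935  0.7229]
```

View pics/w4.png

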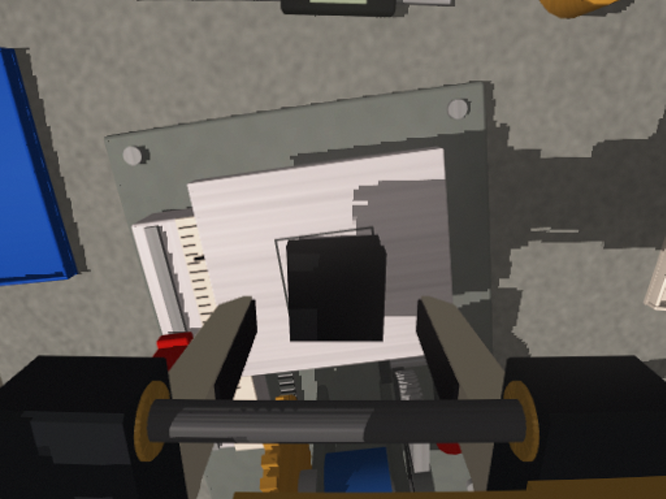

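The wrist view shows the black stack at (337,288) centred between the open fingers and aligned with them. I'll descend and grip the upper one.

>>> arm_command --pt "0 0 1.5 0 0 0 0.75" --pt "0 0 3 0 0 0 0.75" --pt "0 0 3 0 0 0 0.3" --pt "0 0 3 0 0 0 0.3" --pt "0 0 3 0 0 0 0.3" --force 20

```text
t: 15.3
eef_pos: [0.5236, -0.0231, 0.0649]
tcp_rot: [-0.06, 3.14, -0.0]
contact_force: [-0.7, 0.7, -1.1]
width: 0.0456
grip_force: 20.0
```

>>> arm_command --pt "0 0 0 0 0 0 0.3" --pt "0 0 -1.5 0 0 0 0.3" --pt "0 0 -4 0 0 0 0.3" --pt "0 0 -8 0 0 0 0.3" --pt "0 0 -8 0 0 0 0.3"

```text
t: 15.92
eef_pos: [0.5247, -0.0232, 0.1487]
tcp_rot: [-0.06, 3.136, -0.001]
contact_force: [0.1, -1.2, -0.5]
width: 0.0458
grip_force: 20.0
```

```bash
python3 - <<'E'
from h import *
np.set_printoptions(precision=4,suppress=True)
im=cam('wrist'); P=cloud(im);Z=P[:,:,2];z=ctrl.read_state()['eef_pos'][2];H,S,V=H_(im)
print('on anvil');rect(im,box((Z>.094)&(Z<.125)&(V<70),190,120,330,280),.1,2)
print('held');rect(im,box((V<70)&(Z>.13)&(Z<.22),190,120,330,270),z+.045,2)
save(im,'w5.png',(150,100,370,300),2.5)
E
```

```text
on anvil
px [258. 184.] centre 515.5 -23.9 size 36.2 45.7 ang 5.7 zmed 0.1009 press xy mm [-6.2  3.4] hsv [8, 16, 47]
held
px [259. 240.] centre 517.3 -23.3 size 38.5 58.5 ang 2.3 zmed 0.1966 press xy mm [-4.3  3.7] hsv [135, 20, 17]
```

View pics/w5.png

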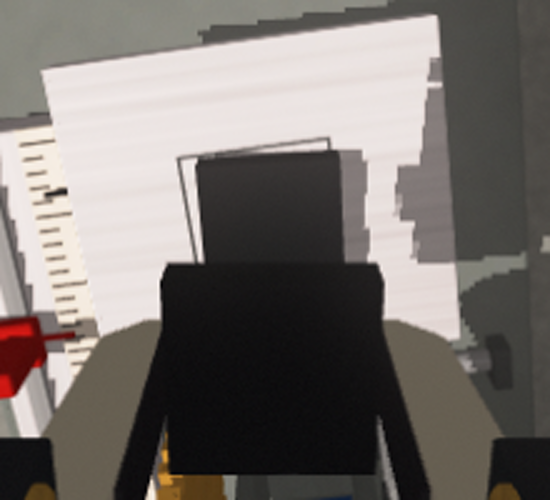

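The crop shows one coupon held in the fingers at (270,370) and the other still on the anvil at (270,205). Next it goes to the blue tray.

>>> arm_command --pt "0.5 -2 -4 0 0 0 0.3" --pt "1 -7.5 -6 0 0 -2 0.3" --pt "1.5 -13.5 -6 0 0 -3 0.3" --pt "2 -19.5 -6 0 0 -4 0.3" --pt "2.5 -25.5 -6 0 0 -6 0.3"

```text
t: 16.6
eef_pos: [0.5074, -0.2806, 0.2038]
tcp_rot: [0.226, -3.133, -0.001]
contact_force: [0.6, 0.5, -0.0]
width: 0.0458
grip_force: 20.1
```

```bash
python3 - <<'E'
from h import *
goto([.503,-.377,-.025]); s=ctrl.read_state(); print(s['width'],s['grip_force'],2*np.degrees(np.arctan2(*s['tcp_rot'][1::-1])))
E
```

```text
shift cm [ 1.81 -9.49 22.88] at [ 0.5074 -0.2806  0.2038] t 16.6
0.04584401931095304 20.127433240413666 -171.74682786770273
```

>>> arm_command --pt "0.9 -4.8 1 0 0 0 0.3" --pt "1.8 -9.5 4 0 0 0 0.3" --pt "1.8 -9.5 10 0 0 0 0.3" --pt "1.8 -9.5 16 0 0 0 0.3" --pt "1.8 -9.5 18 0 0 0 0.3"

```text
t: 17.23
eef_pos: [0.502, -0.3741, 0.0202]
tcp_rot: [0.224, -3.129, -0.007]
contact_force: [-0.4, 0.4, 0.4]
width: 0.0458
grip_force: 20.0
```

>>> arm_command --pt "0 0 2 0 0 0 0.3" --pt "0 0 4 0 0 0 0.3" --pt "0 0 4.7 0 0 0 0.3" --pt "0 0 4.9 0 0 0 0.3" --pt "0 0 4.9 0 0 0 0.3"

```text
t: 17.85
eef_pos: [0.5042, -0.3757, -0.0238]
tcp_rot: [-0.225, 3.133, -0.001]
contact_force: [-0.4, 0.0, -0.4]
width: 0.0458
grip_force: 20.0
```

```bash
python3 - <<'E'
from h import *
goto([.503,-.377,-.030]); s=ctrl.read_state(); print(s['contact_force'],s['width'],s['grip_force'])
E
```

```text
shift cm [ 0.14 -0.11  0.62] at [ 0.5042 -0.3757 -0.0238] t 17.85
[-0.35838963  0.02365238 -0.41270548] 0.045800643060886055 19.99975472688675
```

>>> arm_command --pt "0 0 0.4 0 0 0 0.3" --pt "0 0 0.7 0 0 0 0.3" --pt "0 0 0.7 0 0 0 0.3"

```text
t: 18.23
eef_pos: [0.5038, -0.3754, -0.0317]
tcp_rot: [0.225, -3.133, -0.0]
contact_force: [-0.9, 0.4, -0.3]
width: 0.0456
grip_force: 20.0
```

>>> arm_command --pt "0 0 0 0 0 0 0.62" --pt "0 0 0 0 0 0 0.62" --pt "0 0 -1 0 0 0 0.62" --pt "0 0 -6 0 0 0 0.62" --pt "0 0 -12 0 0 0 0.62"

```text
t: 18.85
eef_pos: [0.5034, -0.375, 0.0898]
tcp_rot: [0.225, -3.133, -0.002]
contact_force: [0.5, -0.3, 0.7]
width: 0.0573
grip_force: 0.0
```

>>> arm_command --pt "0 2 -6 0 0 3 0.75" --pt "0 8 -9 0 0 6 0.75" --pt "0 14 -9 0 0 6 0.75" --pt "0 20 -9 0 0 6 0.75" --pt "0 26 -9 0 0 6 0.75"

```text
t: 19.48
eef_pos: [0.4661, -0.1163, 0.1795]
tcp_rot: [-0.06, 3.14, -0.001]
contact_force: [1.3, -0.4, 0.8]
width: 0.0698
grip_force: 0.0
```

```bash
python3 - <<'E'
from h import *
im=cam('wrist'); P=cloud(im);Z=P[:,:,2];H,S,V=H_(im)
print('lower');rect(im,(Z>.094)&(Z<.106),.1,2)
it=cam('top');P=cloud(it);H,S,V=H_(it); print('tray');rect(it,box((V<50)|(S<60),318,188,373,233),.015,2,20)
s=ctrl.read_state(); goto([.5225,-.023,.0900]); print(2*np.degrees(np.arctan2(*s['tcp_rot'][1::-1])),s['width'])
E
```

```text
lower
px [358. 234.] centre 509.5 -14.6 size 67.3 34.9 ang 51.5 zmed 0.1006 press xy mm [-10.5  13.6] hsv [6, 20, 42]
tray
px [355. 230.] centre 418.2 -357.6 size 160.6 33.6 ang 85.5 zmed -0.0007 press xy mm [-160.  -308.3] hsv [24, 25, 112]
px [354. 208.] centre 503.4 -373.1 size 42.5 47.7 ang 7.4 zmed 0.0136 press xy mm [ -78.8 -338.4] hsv [100, 26, 39]
shift cm [-5.99  8.86  9.  ] at [ 0.4662 -0.1141  0.1799] t 19.575
182.43216402773646 0.06990776959757251
```

>>> arm_command --pt "-2 3 0 0 0 0 0.75" --pt "-4 6 2 0 0 0 0.75" --pt "-6 8.8 5 0 0 0 0.75" --pt "-6 8.8 8 0 0 0 0.75" --pt "-6 8.8 8 0 0 0 0.75"

```text
t: 20.2
eef_pos: [0.5225, -0.0279, 0.097]
tcp_rot: [0.061, -3.138, -0.0]
contact_force: [0.1, 0.4, -0.2]
width: 0.0697
grip_force: 0.0
```

```bash
python3 - <<'E'
from h import *
im=cam('wrist'); P=cloud(im);Z=P[:,:,2];H,S,V=H_(im)
print('lower');rect(im,box((Z>.094)&(Z<.106)&(V<70),180,120,340,300),.1,2)
s=ctrl.read_state(); goto([.5225,-.0235,.0535]); print(2*np.degrees(np.arctan2(*s['tcp_rot'][1::-1])),s['width'])
E
```

```text
lower
px [265. 218.] centre 520.9 -23.4 size 47.9 46.1 ang 5.9 zmed 0.1009 press xy mm [-0.8  3. ] hsv [10, 19, 25]
shift cm [0.05 0.47 4.53] at [ 0.5232 -0.0282  0.0988] t 20.25
-177.80817101108167 0.0699633130890276
```

>>> arm_command --pt "0 0.4 1 0 0 -3 0.75" --pt "0 0.4 3 0 0 -3 0.75" --pt "0 0.4 4.4 0 0 -3 0.75" --pt "0 0.4 4.5 0 0 -3 0.75" --pt "0 0.4 4.5 0 0 -3 0.3" --force 20

```text
t: 20.88
eef_pos: [0.5232, -0.024, 0.0535]
tcp_rot: [0.142, -3.138, -0.0]
contact_force: [-0.1, 0.4, -0.7]
width: 0.0637
grip_force: 0.0
```

>>> arm_command --pt "0 0 0 0 0 0 0.3" --pt "0 0 0 0 0 0 0.3" --pt "0 0 0 0 0 0 0.3" --pt "0 0 -2 0 0 0 0.3" --pt "0 0 -7 0 0 0 0.3"

```text
t: 21.5
eef_pos: [0.5221, -0.0237, 0.1235]
tcp_rot: [0.143, -3.135, -0.001]
contact_force: [0.6, 0.0, -0.1]
width: 0.0459
grip_force: 20.0
```

>>> arm_command --pt "0.5 -1 -5 0 0 0 0.3" --pt "1 -5 -8 0 0 0 0.3" --pt "1.5 -11 -8 0 0 0 0.3" --pt "2 -17 -8 0 0 0 0.3" --pt "2.5 -23 -8 0 0 0 0.3"

```text
t: 22.12
eef_pos: [0.5189, -0.2571, 0.2053]
tcp_rot: [-0.143, 3.137, -0.001]
contact_force: [1.3, 0.5, -0.7]
width: 0.0459
grip_force: 20.0
```

```bash
python3 - <<'E'
from h import *
goto([.492,-.290,-.023]); s=ctrl.read_state(); print(s['contact_force'],s['width'],s['grip_force'])
im=cam('wrist'); P=cloud(im);Z=P[:,:,2];H,S,V=H_(im);z=s['eef_pos'][2]
print('held');rect(im,box((V<70)&(Z>z+.03)&(Z<z+.07),190,120,330,280),z+.045,2)
E
```

```text
shift cm [ 3.01 -3.01 22.82] at [ 0.5189 -0.2571  0.2053] t 22.125
[ 1.27762482  0.50848616 -0.74382819] 0.045884607269388346 19.993067979812622
held
px [258. 247.] centre 513.6 -257.4 size 44.9 57.6 ang 5.3 zmed 0.2524 press xy mm [ -48.7 -226.1] hsv [120, 28, 19]
```

>>> arm_command --pt "1.5 -1.5 4 0 0 0 0.3" --pt "3 -3 10 0 0 0 0.3" --pt "3 -3 16 0 0 0 0.3" --pt "3 -3 20 0 0 0 0.3" --pt "3 -3 22 0 0 0 0.3"

```text
t: 22.8
eef_pos: [0.4916, -0.2875, -0.0175]
tcp_rot: [0.142, -3.137, -0.001]
contact_force: [-0.4, -0.2, -0.1]
width: 0.0457
grip_force: 20.0
```

>>> arm_command --pt "0 0 0.8 0 0 0 0.3" --pt "0 0 1.3 0 0 0 0.3" --pt "0 0 1.6 0 0 0 0.3" --pt "0 0 1.6 0 0 0 0.3"

```text
t: 23.3
eef_pos: [0.4927, -0.2881, -0.0314]
tcp_rot: [-0.143, 3.137, -0.002]
contact_force: [0.6, 0.0, 1.7]
width: 0.0452
grip_force: 20.0
```

```bash
python3 - <<'E'
from h import *
goto([.492,-.290,-.032]); s=ctrl.read_state(); print(s['contact_force'],s['width'],s['grip_force'])
E
```

```text
shift cm [ 0.08 -0.18  0.06] at [ 0.4927 -0.2881 -0.0314] t 23.3
[0.5698606  0.00227022 1.68030224] 0.04524861730716862 19.994419813156128
```

>>> arm_command --pt "0 0 0 0 0 0 0.62" --pt "0 0 0 0 0 0 0.62" --pt "0 0 -1 0 0 0 0.62" --pt "0 0 -6 0 0 0 0.62" --pt "0 0 -12 0 0 0 0.62"

```text
t: 23.92
eef_pos: [0.4914, -0.2874, 0.0887]
tcp_rot: [0.143, -3.137, -0.002]
contact_force: [0.6, -1.0, 0.1]
width: 0.058
grip_force: 0.0
```

```bash
python3 - <<'E'
from h import *
it=cam('top');P=cloud(it);H,S,V=H_(it); print('tray');rect(it,box((V<55)|(S<50),318,186,373,233),.015,3,20)
save(it,'tray.png',(300,170,390,250),6)
print('new');rect(it,box((S>70),162,203,212,243),.013,3,20)
Z=P[:,:,2]; b=P[150:215,150:215].reshape(-1,3); b=b[(b[:,2]>.05)&(b[:,2]<.3)]; print('bottle/pot',np.nanpercentile(b,[2,50,98],axis=0).round(3))
E
```

```text
tray
px [350. 206.] centre 521.5 -349.6 size 128.5 211.5 ang 57.2 zmed 0.4318 press xy mm [ -56.8 -318.4] hsv [83, 56, 43]
px [322. 199.] centre 559.3 -233.0 size 56.4 137.4 ang 58.1 zmed 0.0059 press xy mm [   0.6 -210. ] hsv [27, 27, 83]
px [367. 229.] centre 414.1 -409.7 size 56.2 33.6 ang 85.5 zmed 0.0003 press xy mm [-173.1 -358.9] hsv [25, 26, 112]
new
px [175. 229.] centre 467.0 382.3 size 47.6 46.1 ang 86.0 zmed 0.0172 press xy mm [ 16.5 411.9] hsv [10, 133, 84]
px [175. 213.] centre 534.3 377.9 size 42.3 48.1 ang 87.9 zmed 0.0119 press xy mm [ 82.1 395.9] hsv [68, 93, 88]
bottle/pot [[0.637 0.252 0.053]
 [0.718 0.373 0.084]
 [0.796 0.463 0.162]]
```

View pics/tray.png

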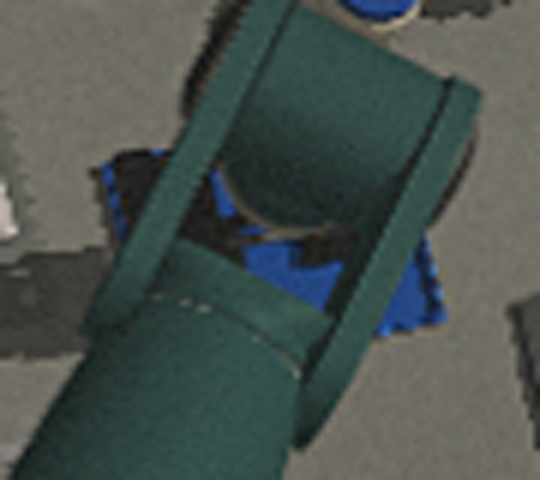

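The arm hides the tray in this view, so I'll check it once the arm has moved away.

>>> arm_command --pt "0 0 -6 0 0 0 0.62" --pt "0 3 -11 0 0 0 0.62" --pt "0 8.5 -14 0 0 0 0.58" --pt "-0.5 14.5 -14 0 0 0 0.58" --pt "-0.6 20.5 -14 0 0 0 0.58"

```text
t: 24.6
eef_pos: [0.4791, -0.0815, 0.2284]
tcp_rot: [-0.142, 3.137, -0.001]
contact_force: [0.7, -0.2, 0.0]
width: 0.0535
grip_force: 0.0
```

>>> arm_command --pt "-0.1 6 0 0 0 2 0.58" --pt "-0.3 12 0 0 0 4 0.58" --pt "-0.5 18 0 0 0 6 0.58" --pt "-0.7 24 0 0 0 8 0.58" --pt "-0.8 30 0 0 0 9 0.58"

```text
t: 25.22
eef_pos: [0.4596, 0.2184, 0.2282]
tcp_rot: [0.105, 3.139, 0.001]
contact_force: [1.2, -0.7, -0.6]
width: 0.054
grip_force: 0.0
```

>>> arm_command --pt "0 6 0 0 0 0 0.58" --pt "0 12 2 0 0 0 0.58" --pt "0 14 6 0 0 0 0.58" --pt "0 14 10 0 0 0 0.58" --pt "0 14 10 0 0 0 0.58"

```text
t: 25.85
eef_pos: [0.4682, 0.3555, 0.1251]
tcp_rot: [-0.103, -3.136, 0.004]
contact_force: [-0.4, -0.6, 0.5]
width: 0.0536
grip_force: 0.0
```

```bash
python3 - <<'E'
from h import *
it=cam('top');P=cloud(it);H,S,V=H_(it); print('tray');rect(it,box((V<50),318,186,373,233),.015,3,20)
im=cam('wrist');np.save('w6.npy',im,allow_pickle=True);P=cloud(im);Z=P[:,:,2];H,S,V=H_(im)
print('new4');rect(im,(S>90)&(Z<.03)&(Z>.008)&(H<20),.017,2)
print('new2');rect(im,(S>60)&(Z<.03)&(Z>.006)&(H>50)&(H<90),.013,2)
print('white');rect(im,(V>150)&(S<60)&(Z<.02),.013,1)
s=ctrl.read_state(); print(s['eef_pos'],2*np.degrees(np.arctan2(*s['tcp_rot'][1::-1])))
E
```

```text
tray
px [354. 208.] centre 503.0 -373.2 size 43.1 47.7 ang 7.4 zmed 0.0140 press xy mm [ -79.1 -338.4] hsv [100, 26, 40]
px [334. 212.] centre 491.9 -286.4 size 43.8 44.5 ang 6.4 zmed 0.0150 press xy mm [ -75.  -250.9] hsv [60, 19, 40]
new4
px [284. 170.] centre 465.6 382.1 size 45.4 47.2 ang 86.5 zmed 0.0179 press xy mm [ 15.1 412. ] hsv [9, 137, 82]
px [469. 226.] centre 540.8 578.1 size 39.3 29.1 ang 6.1 zmed 0.0148 press xy mm [123.3 591.9] hsv [14, 156, 156]
new2
px [284. 232.] centre 534.7 378.6 size 46.0 45.6 ang 84.4 zmed 0.0139 press xy mm [ 82.6 396.5] hsv [70, 113, 81]
px [504. 269.] centre 599.4 627.7 size 17.7 20.0 ang 10.8 zmed 0.0145 press xy mm [189.5 630.6] hsv [74, 132, 70]
white
px [216. 196.] centre 496.1 329.7 size 210.2 159.5 ang 87.0 zmed 0.0041 press xy mm [ 36.1 355.1] hsv [15, 42, 200]
[0.46980704 0.35616363 0.12927832] 176.1901556754987
```

Both black coupons lie flat in the blue tray, with their tops at z≈0.014. Next is new4, the dark wood coupon with its top at z≈0.0175, so 14 mm thick.

>>> arm_command --pt "0.6 2.5 2 0 0 0 0.58" --pt "0.6 2.5 7 0 0 0 0.58" --pt "0.6 2.5 11 0 0 0 0.58" --pt "0.6 2.5 13 0 0 0 0.58" --pt "0.6 2.5 13 0 0 0 0.58"

```text
t: 26.58
eef_pos: [0.4655, 0.3814, -0.0018]
tcp_rot: [0.105, 3.14, 0.0]
contact_force: [0.2, 0.1, 0.3]
width: 0.0538
grip_force: 0.0
```

```bash
python3 - <<'E'
from h import *
im=cam('wrist');P=cloud(im);Z=P[:,:,2];H,S,V=H_(im)
print('new4');rect(im,(S>90)&(Z<.03)&(Z>.008)&(H<20),.017,1)
goto([.466,.382,-.0315])
E
```

```text
new4
px [259. 229.] centre 465.0 381.7 size 46.2 48.8 ang 86.3 zmed 0.0178 press xy mm [ 14.5 411.7] hsv [9, 152, 44]
shift cm [-0.    0.01  3.08] at [ 0.4659  0.3819 -0.0007] t 26.625
```

>>> arm_command --pt "0 0 1.5 0 0 0 0.58" --pt "0 0 3 0 0 0 0.58" --pt "0 0 3.1 0 0 0 0.58" --pt "0 0 3.1 0 0 0 0.3" --pt "0 0 3.1 0 0 0 0.3" --force 20

```text
t: 27.25
eef_pos: [0.4658, 0.3817, -0.033]
tcp_rot: [0.104, 3.138, 0.001]
contact_force: [0.1, -2.5, 9.8]
width: 0.0458
grip_force: 21.7
```

>>> arm_command --pt "0 0 0 0 0 0 0.3" --pt "0 0 0 0 0 0 0.3" --pt "0 0 -2 0 0 0 0.3" --pt "0 0 -7 0 0 0 0.3" --pt "0 0 -13 0 0 0 0.3"

```text
t: 27.88
eef_pos: [0.4644, 0.3811, 0.0977]
tcp_rot: [-0.104, -3.138, 0.002]
contact_force: [-0.0, 0.6, -0.1]
width: 0.0459
grip_force: 20.0
```

>>> arm_command --pt "0 -2 -5 0 0 -2 0.3" --pt "0 -8 -8 0 0 -4 0.3" --pt "0 -14 -10 0 0 -7 0.3" --pt "0 -20 -10 0 0 -10 0.3" --pt "0 -26 -10 0 0 -14 0.3"

```text
t: 28.5
eef_pos: [0.4473, 0.1204, 0.1976]
tcp_rot: [-0.283, 3.127, 0.0]
contact_force: [0.7, 1.0, 0.1]
width: 0.0461
grip_force: 20.0
```

```bash
python3 - <<'E'
from h import *
im=cam('wrist');P=cloud(im);Z=P[:,:,2];H,S,V=H_(im)
s=ctrl.read_state();z=s['eef_pos'][2]; print(s['width'],s['grip_force'],s['contact_force'],2*np.degrees(np.arctan2(*s['tcp_rot'][1::-1])))
print('held');rect(im,box((S>80)&(H<20)&(Z>z+.02)&(Z<z+.08),190,120,330,300),z+.0488,1)
goto([*A0,.16])
E
```

```text
0.04596578647303763 19.98761147260666 [ 1.04604843 -2.60357197  1.76464413] 190.46332672315546
held
px [258. 252.] centre 446.4 120.5 size 51.5 46.9 ang 10.5 zmed 0.2483 press xy mm [-49.1 157.6] hsv [9, 168, 41]
shift cm [ -4.83 -15.23   3.81] at [0.447  0.1149 0.1977] t 28.55
```

>>> arm_command --pt "-1.6 -5.1 0 0 0 0 0.3" --pt "-3.2 -10.2 0 0 0 0 0.3" --pt "-4.8 -15.2 1 0 0 0 0.3" --pt "-4.8 -15.2 6 0 0 0 0.3" --pt "-4.8 -15.2 11 0 0 0 0.3"

```text
t: 29.18
eef_pos: [0.5222, -0.0197, 0.0858]
tcp_rot: [-0.277, 3.128, -0.0]
contact_force: [1.2, 0.8, -0.6]
width: 0.0457
grip_force: 20.0
```

>>> arm_command --pt "0 0 2 0 0 0 0.3" --pt "0 0 2 0 0 0 0.3"

```text
t: 29.42
eef_pos: [0.5218, -0.0189, 0.0666]
tcp_rot: [0.28, -3.128, -0.0]
contact_force: [0.3, -0.3, 0.1]
width: 0.0458
grip_force: 20.0
```

```bash
python3 - <<'E'
from h import *
im=cam('wrist');P=cloud(im);Z=P[:,:,2];H,S,V=H_(im)
s=ctrl.read_state();z=s['eef_pos'][2]; print(s['width'],s['grip_force'],s['contact_force'])
print('held');rect(im,box((S>80)&(H<20)&(Z>z+.02)&(Z<z+.08),190,120,330,300),z+.05,1)
print('anvil');rect(im,box((Z>.083)&(Z<.13),100,100,430,330),.088,1)
goto([.522,-.0267,.0525])
E
```

```text
0.04579685493212415 19.986952543258667 [-0.36418616 -0.28244403  0.57998553]
held
px [258. 252.] centre 519.4 -19.0 size 51.0 46.1 ang 10.4 zmed 0.1173 press xy mm [-1.5  7.6] hsv [9, 162, 42]
anvil
px [246. 214.] centre 518.6 -26.7 size 114.8 128.2 ang 10.0 zmed 0.0892 press xy mm [-3.6  0.1] hsv [6, 19, 206]
shift cm [ 0.2  -0.76  1.55] at [ 0.5226 -0.0189  0.068 ] t 29.475
```

>>> arm_command --pt "0.2 -0.75 0 0 0 0 0.3" --pt "0.2 -0.75 0.8 0 0 0 0.3" --pt "0.2 -0.75 1.3 0 0 0 0.3" --pt "0.2 -0.75 1.6 0 0 0 0.3" --pt "0.2 -0.75 1.6 0 0 0 0.3"

```text
t: 30.1
eef_pos: [0.5214, -0.0268, 0.052]
tcp_rot: [-0.28, 3.129, -0.0]
contact_force: [-10.4, -0.7, 19.3]
width: 0.0458
grip_force: 26.4
```

```bash
python3 - <<'E'
from h import *
s=ctrl.read_state();print(s['width'],s['contact_force'],s['dq'].round(3)); goto([.5217,-.0263,.0515])
E
```

```text
0.04577244946869361 [-10.44643523  -0.66155314  19.28255633] [ 0.     0.001  0.001 -0.    -0.002 -0.002]
shift cm [-0.03  0.05  0.05] at [ 0.5214 -0.0268  0.052 ] t 30.1
```

>>> arm_command --pt "0 0 -0.15 0 0 0 0.3" --pt "0 0 -0.15 0 0 0 0.6" --pt "0 0 -0.15 0 0 0 0.6" --pt "0 0 -3 0 0 0 0.6" --pt "0 0 -8 0 0 0 0.6"

```text
t: 30.72
eef_pos: [0.5203, -0.0266, 0.1294]
tcp_rot: [0.279, -3.125, -0.001]
contact_force: [0.4, -0.1, 1.3]
width: 0.0556
grip_force: 0.0
```

```bash
python3 - <<'E'
from h import *
im=cam('wrist');P=cloud(im);Z=P[:,:,2];H,S,V=H_(im);s=ctrl.read_state()
print('new4');rect(im,box((S>70)&(H<20)&(Z>.095)&(Z<.11),150,60,380,300),.102,1)
print('anvil');rect(im,box((Z>.083)&(Z<.13),100,60,430,300),.088,1)
print(s['width'],s['eef_pos'])
it=cam('top');H,S,V=H_(it);print('new2');rect(it,box((S>70),162,203,212,243),.013,3,20)
E
```

```text
new4
px [258. 206.] centre 521.7 -26.4 size 48.5 46.2 ang 10.7 zmed 0.1029 press xy mm [-0.5 -0.1] hsv [8, 150, 87]
anvil
px [258. 189.] centre 518.4 -26.9 size 113.9 128.4 ang 10.1 zmed 0.0891 press xy mm [-3.8  0. ] hsv [6, 20, 203]
0.05566418822174547 [ 0.52286937 -0.02685612  0.13769672]
new2
px [175. 213.] centre 534.3 377.9 size 42.3 48.1 ang 87.9 zmed 0.0115 press xy mm [ 82.1 395.9] hsv [68, 99, 86]
```

>>> arm_command --pt "0 2 -5 0 0 0 0.58" --pt "-1.5 8 -7 0 0 4 0.58" --pt "-3 14 -7 0 0 8 0.58" --pt "-4.3 20 -7 0 0 12 0.58" --pt "-5.4 26 -7 0 0 15 0.58"

```text
t: 31.45
eef_pos: [0.5281, 0.2408, 0.1997]
tcp_rot: [-0.134, -3.138, 0.0]
contact_force: [0.5, 0.4, 0.5]
width: 0.0537
grip_force: 0.0
```

```bash
python3 - <<'E'
from h import *
s=ctrl.read_state();print(2*np.degrees(np.arctan2(*s['tcp_rot'][1::-1])),s['width']); goto([.5345,.3785,.08])
E
```

```text
-184.9070902018335 0.053699548216860966
shift cm [ 0.54 13.78 11.96] at [0.5281 0.2408 0.1997] t 31.45
```

>>> arm_command --pt "0.2 5 0 0 0 0 0.58" --pt "0.4 10 2 0 0 0 0.58" --pt "0.5 13.8 6 0 0 0 0.58" --pt "0.5 13.8 12 0 0 0 0.58" --pt "0.5 13.8 16 0 0 0 0.58"

```text
t: 32.08
eef_pos: [0.5336, 0.3765, 0.0363]
tcp_rot: [-0.13, -3.136, 0.003]
contact_force: [-0.0, -0.3, -0.5]
width: 0.0539
grip_force: 0.0
```

```bash
python3 - <<'E'
from h import *
im=cam('wrist');P=cloud(im);Z=P[:,:,2];H,S,V=H_(im)
rect(im,box((S>60)&(Z<.03)&(Z>.006)&(H>50)&(H<95),150,80,380,330),.013,1)
s=ctrl.read_state();print(2*np.degrees(np.arctan2(*s['tcp_rot'][1::-1])),s['width']); goto([.5345,.3785,-.032])
E
```

```text
px [263. 203.] centre 533.5 378.5 size 45.3 44.9 ang 83.9 zmed 0.0139 press xy mm [ 81.4 396.6] hsv [69, 115, 69]
-184.7658848264722 0.05404646186131136
shift cm [-0.26  0.39  6.33] at [0.532  0.3751 0.0313] t 32.125
```

>>> arm_command --pt "0 0 2 0 0 0 0.58" --pt "0 0 4 0 0 0 0.58" --pt "0 0 4 0 0 0 0.58" --pt "0 0 4 0 0 0 0.58"

```text
t: 32.62
eef_pos: [0.5355, 0.3769, 0.0015]
tcp_rot: [0.132, 3.138, 0.001]
contact_force: [0.2, -0.0, 0.1]
width: 0.0538
grip_force: 0.0
```

```bash
python3 - <<'E'
from h import *
im=cam('wrist');P=cloud(im);Z=P[:,:,2];H,S,V=H_(im)
rect(im,box((S>60)&(Z<.03)&(Z>.006)&(H>50)&(H<95),150,80,380,330),.013,1)
s=ctrl.read_state();print(2*np.degrees(np.arctan2(*s['tcp_rot'][1::-1])),s['width']); goto([.5345,.3785,-.032])
E
```

```text
px [261. 223.] centre 534.5 378.4 size 46.1 46.2 ang 84.2 zmed 0.0139 press xy mm [ 82.4 396.4] hsv [69, 105, 37]
175.19969956445084 0.05403118320877191
shift cm [0.13 0.15 3.37] at [0.5356 0.3769 0.0017] t 32.675
```

>>> arm_command --pt "0.1 0.15 1.5 0 0 0 0.58" --pt "0.1 0.15 3 0 0 0 0.58" --pt "0.1 0.15 3.3 0 0 0 0.58" --pt "0.1 0.15 3.3 0 0 0 0.3" --pt "0.1 0.15 3.3 0 0 0 0.3" --force 20

```text
t: 33.3
eef_pos: [0.5341, 0.3782, -0.0329]
tcp_rot: [-0.131, -3.139, -0.0]
contact_force: [0.3, 1.2, 2.8]
width: 0.0457
grip_force: 20.7
```

>>> arm_command --pt "0 0 0 0 0 0 0.3" --pt "0 0 0 0 0 0 0.3" --pt "0 0 -2 0 0 0 0.3" --pt "0 0 -7 0 0 0 0.3" --pt "0 0 -13 0 0 0 0.3"

```text
t: 33.92
eef_pos: [0.5336, 0.3777, 0.0993]
tcp_rot: [-0.131, -3.138, 0.001]
contact_force: [0.4, 0.5, 0.3]
width: 0.0458
grip_force: 20.0
```

>>> arm_command --pt "0 -2 -5 0 0 -2 0.3" --pt "0 -8 -8 0 0 -4 0.3" --pt "0 -14 -10 0 0 -7 0.3" --pt "0 -20 -10 0 0 -10 0.3" --pt "0 -26 -10 0 0 -15 0.3"

```text
t: 34.55
eef_pos: [0.5118, 0.1173, 0.1992]
tcp_rot: [-0.284, 3.127, -0.0]
contact_force: [1.0, -1.3, -0.7]
width: 0.0459
grip_force: 20.0
```

```bash
python3 - <<'E'
from h import *
im=cam('wrist');P=cloud(im);Z=P[:,:,2];H,S,V=H_(im)
s=ctrl.read_state();z=s['eef_pos'][2]; print(s['width'],s['grip_force'],s['contact_force'],2*np.degrees(np.arctan2(*s['tcp_rot'][1::-1])))
print('held');rect(im,box((S>50)&(H>50)&(H<95)&(Z>z+.02)&(Z<z+.08),190,120,330,300),z+.046,1)
goto([.5217,-.0263,.08])
E
```

```text
0.04554102459624603 19.96653378009796 [ 1.09374134 -3.50559406  2.04334118] 190.56596818254
held
px [258. 251.] centre 512.1 117.7 size 46.9 46.5 ang 9.8 zmed 0.2460 press xy mm [ 15.  143.5] hsv [72, 125, 46]
shift cm [  1.53 -13.73  11.96] at [0.5114 0.1118 0.1993] t 34.6
```

>>> arm_command --pt "0.6 -5 0 0 0 0 0.3" --pt "1.2 -10 0 0 0 0 0.3" --pt "1.5 -14 3 0 0 0 0.3" --pt "1.5 -14 8 0 0 0 0.3" --pt "1.5 -14 11 0 0 0 0.3"

```text
t: 35.22
eef_pos: [0.5217, -0.0219, 0.0863]
tcp_rot: [0.277, -3.128, -0.0]
contact_force: [0.4, -0.2, 0.8]
width: 0.0461
grip_force: 20.0
```

>>> arm_command --pt "0 0 0.8 0 0 0 0.3" --pt "0 0 0.8 0 0 0 0.3" --pt "0 0 0.8 0 0 0 0.3"

```text
t: 35.6
eef_pos: [0.5232, -0.0213, 0.0813]
tcp_rot: [-0.279, 3.127, -0.001]
contact_force: [-0.1, 0.4, -0.5]
width: 0.0459
grip_force: 20.0
```

```bash
python3 - <<'E'
from h import *
im=cam('wrist');P=cloud(im);Z=P[:,:,2];H,S,V=H_(im)
s=ctrl.read_state();z=s['eef_pos'][2]; print(s['width'],s['grip_force'],s['contact_force'],2*np.degrees(np.arctan2(*s['tcp_rot'][1::-1])))
print('held');rect(im,box((S>50)&(H>50)&(H<95)&(Z>z+.02)&(Z<z+.08),190,120,330,300),z+.046,1)
goto([.5217,-.0263,.066])
E
```

```text
0.04574740062154869 19.966393411159515 [-0.10521253  1.14452617  0.04662932] 190.21324759142774
held
px [258. 251.] centre 523.5 -20.9 size 46.9 46.5 ang 10.3 zmed 0.1281 press xy mm [2.2 5. ] hsv [72, 125, 46]
shift cm [ 0.23 -0.47  1.51] at [ 0.5231 -0.0213  0.0811] t 35.65
```

>>> arm_command --pt "0.25 -0.5 0 0 0 0 0.3" --pt "0.25 -0.5 0.8 0 0 0 0.3" --pt "0.25 -0.5 1.2 0 0 0 0.3" --pt "0.25 -0.5 1.45 0 0 0 0.3" --pt "0.25 -0.5 1.45 0 0 0 0.3"

```text
t: 36.28
eef_pos: [0.5209, -0.0267, 0.0658]
tcp_rot: [0.279, -3.129, 0.0]
contact_force: [-6.3, -0.0, 11.2]
width: 0.0455
grip_force: 20.0
```

>>> arm_command --pt "0 0 0 0 0 0 0.6" --pt "0 0 0 0 0 0 0.6" --pt "0 0 -0.5 0 0 0 0.6" --pt "0 0 -4 0 0 0 0.6" --pt "0 0 -9 0 0 0 0.6"

```text
t: 36.9
eef_pos: [0.5202, -0.0266, 0.1551]
tcp_rot: [0.279, -3.127, -0.001]
contact_force: [1.2, 0.2, 0.5]
width: 0.0556
grip_force: 0.0
```

```bash
python3 - <<'E'
from h import *
im=cam('wrist');P=cloud(im);Z=P[:,:,2];H,S,V=H_(im);s=ctrl.read_state()
print('new2');rect(im,box((S>50)&(H>50)&(H<95)&(Z>.1)&(Z<.12),150,60,380,300),.112,1)
print('stack');rect(im,box((S>50)&(Z>.093)&(Z<.12),150,60,380,300),.108,1)
save(im,'w7.png',(100,40,420,300),2)
print(s['width'],s['eef_pos'],s['contact_force'])
E
```

```text
new2
px [258. 199.] centre 521.8 -26.2 size 45.9 46.2 ang 9.6 zmed 0.1129 press xy mm [-0.4  0. ] hsv [70, 112, 95]
stack
px [258. 197.] centre 520.9 -26.3 size 51.0 46.9 ang 9.9 zmed 0.1128 press xy mm [-1.3  0.1] hsv [70, 111, 94]
0.05566878760870522 [ 0.52247329 -0.02683682  0.16319477] [0.30269896 0.17577795 8.53826262]
```

View pics/w7.png

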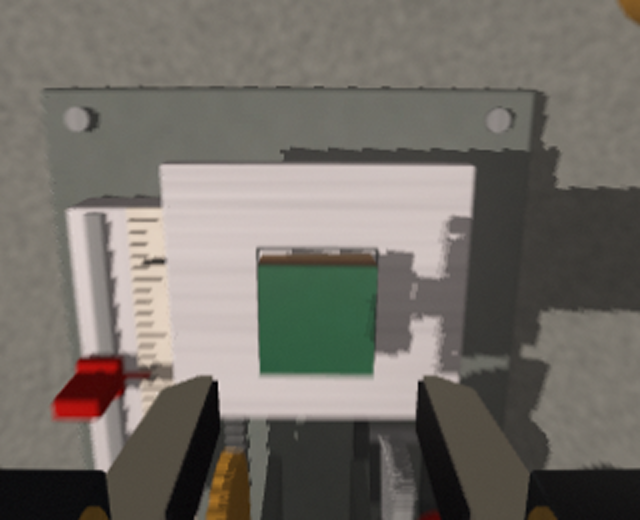

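The crop shows the green coupon on top of the dark one, square inside the mark at (317,315). The pointer is at (153,262) and the red marker at (90,385), with its line tip near (150,374). Now the lever.

>>> arm_command --pt "0 0 -6 0 0 0 0.645" --pt "0 0 -12 0 0 0 0.645" --pt "0 0 -18 0 0 0 0.645" --pt "0 0 -23 0 0 5 0.645" --pt "0 0 -26 0 0 10 0.645"

```text
t: 37.58
eef_pos: [0.5209, -0.0267, 0.4178]
tcp_rot: [-0.001, 3.139, -0.0]
contact_force: [0.2, -0.2, -0.8]
width: 0.0601
grip_force: 0.0
```

>>> arm_command --pt "0 0 0 0 0 10 0.645" --pt "0 0 0 0 0 20 0.645" --pt "0 0 0 0 0 30 0.645" --pt "0 0 0 0 0 40 0.645" --pt "0 0 0 0 0 50 0.645"

```text
t: 38.2
eef_pos: [0.5209, -0.0267, 0.4151]
tcp_rot: [1.331, 2.846, 0.0]
contact_force: [0.1, -0.2, 0.3]
width: 0.0599
grip_force: 0.0
```

>>> arm_command --pt "0 0 0 0 0 10 0.645" --pt "0 0 0 0 0 20 0.645" --pt "0 0 0 0 0 30 0.645" --pt "0 0 0 0 0 30 0.645" --pt "0 0 0 0 0 30 0.645"

```text
t: 38.83
eef_pos: [0.5209, -0.0267, 0.415]
tcp_rot: [2.01, 2.414, 0.0]
contact_force: [0.8, -0.1, -0.1]
width: 0.0597
grip_force: 0.0
```

```bash
cat >> h.py <<'E'
def pw(x,y): return A1+x*EX+y*EY
A1=np.array([.5217,-.0263])
def pf(P): 
    d=P[...,:2]-A1; return np.stack([d@EX,d@EY,P[...,2]],-1)
E
python3 - <<'E'
from h import *
np.set_printoptions(precision=4,suppress=True)
im=cam('wrist');P=cloud(im);Q=pf(P)
m=(Q[...,2]>.3)&(Q[...,2]<.36)&(abs(Q[...,1]+.05)<.06)&(Q[...,0]>.09)&(Q[...,0]<.22)
print(m.sum(),np.nanpercentile(Q[m],[2,50,98],axis=0))
b=m&(Q[...,1]<-.02); print('bar',np.nanpercentile(Q[b],[2,50,98],axis=0))
s=ctrl.read_state();print(2*np.degrees(np.arctan2(*s['tcp_rot'][1::-1])),s['joint_positions']); goto([*pw(.156,-.07),.42])
E
```

```text
2638 [[ 0.146  -0.0902  0.3093]
 [ 0.1522 -0.0344  0.3385]
 [ 0.1775  0.0096  0.3418]]
bar [[ 0.1459 -0.0911  0.3268]
 [ 0.1517 -0.0542  0.3388]
 [ 0.1651 -0.0212  0.3418]]
100.39784188634366 [-0.1001 -0.1813  1.3567  0.      1.9661 -0.2816]
shift cm [-7.08 15.64 -0.5 ] at [ 0.5209 -0.0267  0.415 ] t 38.875
```

>>> arm_command --pt "-2.4 5.2 0 0 0 0 0.645" --pt "-4.8 10.4 0 0 0 0 0.645" --pt "-7.1 15.6 0 0 0 0 0.645" --pt "-7.1 15.6 4 0 0 0 0.645" --pt "-7.1 15.6 6 0 0 0 0.645"

```text
t: 39.5
eef_pos: [0.6878, -0.0691, 0.3514]
tcp_rot: [-2.01, -2.41, 0.003]
contact_force: [0.2, 0.5, 0.5]
width: 0.0601
grip_force: 0.0
```

>>> arm_command --pt "0 0 2 0 0 0 0.645" --pt "0 0 4.5 0 0 0 0.645" --pt "0 0 6.5 0 0 0 0.645" --pt "0 0 7.2 0 0 0 0.645" --pt "0 0 7.2 0 0 0 0.645"

```text
t: 40.12
eef_pos: [0.687, -0.0689, 0.283]
tcp_rot: [-2.014, -2.411, 0.0]
contact_force: [-0.2, 0.6, 0.6]
width: 0.0606
grip_force: 0.0
```

```bash
python3 - <<'E'
from h import *
s=ctrl.read_state(); print(s['contact_force'],pf(np.array(s['eef_pos'])).round(4)); goto([*pw(.156,-.07),.2825])
print('arc from q: tool y(cm), tool z(cm) rel to q=0')
for q in np.arange(0,1.81,.1):
    a=.0907+1.6-q; a0=1.6907; print(round(q,2),round((-.221*np.cos(a)+.221*np.cos(a0))*100,1),round(-(.221*np.sin(a)-.221*np.sin(a0))*100,1))
E
```

```text
[-0.16102354  0.5759889   0.62133996] [ 0.1554 -0.0707  0.283 ]
shift cm [0.07 0.06 0.05] at [ 0.687  -0.0689  0.283 ] t 40.125
arc from q: tool y(cm), tool z(cm) rel to q=0
0.0 0.0 -0.0
0.1 -2.2 -0.2
0.2 -4.4 -0.1
0.3 -6.6 0.2
0.4 -8.8 0.7
0.5 -10.8 1.4
0.6 -12.9 2.3
0.7 -14.8 3.5
0.8 -16.5 4.8
0.9 -18.2 6.2
1.0 -19.7 7.9
1.1 -21.0 9.6
1.2 -22.1 11.5
1.3 -23.1 13.5
1.4 -23.8 15.6
1.5 -24.3 17.8
1.6 -24.7 19.9
1.7 -24.7 22.1
1.8 -24.6 24.4
```

>>> arm_command --pt "0 0 0 0 0 0 0.15" --pt "0 0 0 0 0 0 0.15" --pt "0 0 0 0 0 0 0.15" --pt "0 0 0 0 0 0 0.15" --pt "0 0 0 0 0 0 0.15" --force 35

```text
t: 40.75
eef_pos: [0.6872, -0.0689, 0.2832]
tcp_rot: [2.015, 2.41, 0.001]
contact_force: [2.6, 0.6, 0.5]
width: 0.0213
grip_force: 35.0
```

>>> arm_command --pt "0 -2.2 -0.2 0 0 0 0.15" --pt "0 -4.4 -0.1 0 0 0 0.15" --pt "0 -6.6 0.2 0 0 0 0.15" --pt "0 -6.6 0.2 0 0 0 0.15"

```text
t: 41.25
eef_pos: [0.6214, -0.0804, 0.2818]
tcp_rot: [2.015, 2.41, 0.002]
contact_force: [-1.8, 3.8, 7.0]
width: 0.0213
grip_force: 35.0
```

>>> arm_command --pt "0 -2.2 0.5 0 0 0 0.15" --pt "0 -4.2 1.2 0 0 0 0.15" --pt "0 -6.3 2.1 0 0 0 0.15" --pt "0 -8.2 3.3 0 0 0 0.15" --pt "0 -9.9 4.6 0 0 0 0.15"

```text
t: 41.88
eef_pos: [0.5253, -0.0978, 0.2352]
tcp_rot: [2.014, 2.41, 0.003]
contact_force: [2.2, 3.5, 4.1]
width: 0.0214
grip_force: 35.0
```

>>> arm_command --pt "0 -1.7 1.4 0 0 0 0.15" --pt "0 -3.2 3.1 0 0 0 0.15" --pt "0 -4.5 4.8 0 0 0 0.15" --pt "0 -5.6 6.7 0 0 0 0.15" --pt "0 -6.6 8.7 0 0 0 0.15"

```text
t: 42.5
eef_pos: [0.4612, -0.1094, 0.1483]
tcp_rot: [2.013, 2.409, 0.005]
contact_force: [15.6, 6.5, 0.8]
width: 0.0208
grip_force: 35.0
```

>>> arm_command --pt "0 0 0 0 0 0 0.15" --pt "0 0 0 0 0 0 0.15"

```text
t: 42.75
eef_pos: [0.461, -0.1094, 0.1479]
tcp_rot: [2.014, 2.41, 0.003]
contact_force: [9.9, 5.3, -4.1]
width: 0.0209
grip_force: 35.0
```

```bash
python3 - <<'E'
from h import *
np.set_printoptions(precision=4,suppress=True)
s=ctrl.read_state(); e=pf(np.array(s['eef_pos']));print(s['contact_force'],e,s['width'])
im=cam('wrist');P=cloud(im);Q=pf(P);H,S,V=H_(im)
m=(H>100)&(H<125)&(S>100)&(Q[...,2]>.1)&(abs(Q[...,1])<.05); print('lever blue',m.sum(),np.nanpercentile(Q[m],[2,50,98],axis=0))
k=np.argwhere(m);X=Q[m]; print(np.polyfit(X[:,0],X[:,2],1)); 
b=(Q[...,1]<-.02)&(Q[...,1]>-.06)&(abs(Q[...,0]-e[0])<.025)&(Q[...,2]>e[2]+.02)&(Q[...,2]<e[2]+.08);print('bar',b.sum(),np.nanpercentile(Q[b],[2,50,98],axis=0))
E
```

```text
[ 9.9049  5.3048 -4.0957] [-0.0742 -0.0713  0.1479] 0.020864012567648537
lever blue 5282 [[-0.0297 -0.0115  0.2101]
 [-0.0124  0.0015  0.2174]
 [ 0.0102  0.0126  0.222 ]]
[-0.4387  0.2118]
bar 3178 [[-0.0858 -0.0592  0.1939]
 [-0.0758 -0.0388  0.2001]
 [-0.0656 -0.0207  0.2023]]
```

>>> arm_command --pt "0 -0.7 2.1 0 0 0 0.15" --pt "0 -1.2 4.3 0 0 0 0.15" --pt "0 -1.5 6.4 0 0 0 0.15" --pt "0 -1.5 6.4 0 0 0 0.15" --force 50

```text
t: 43.3
eef_pos: [0.4471, -0.112, 0.0841]
tcp_rot: [2.013, 2.409, 0.005]
contact_force: [12.8, 7.4, 2.4]
width: 0.0207
grip_force: 50.0
```

>>> arm_command --pt "0 0 1.1 0 0 0 0.15" --pt "0 0 1.1 0 0 0 0.15"

```text
t: 43.55
eef_pos: [0.4465, -0.1122, 0.0737]
tcp_rot: [2.014, 2.409, 0.003]
contact_force: [5.0, 6.7, 7.9]
width: 0.0205
grip_force: 50.0
```

>>> arm_command --pt "0 0 0.5 0 0 0 0.15" --pt "0 0 0.8 0 0 0 0.15" --pt "0 0 0.8 0 0 0 0.15"

```text
t: 43.92
eef_pos: [0.4465, -0.1122, 0.0662]
tcp_rot: [2.014, 2.409, 0.003]
contact_force: [1.4, 6.6, 9.2]
width: 0.0207
grip_force: 50.0
```

```bash
cat >> h.py <<'E'
def bar():
    s=ctrl.read_state(); e=pf(np.array(s['eef_pos']));print(s['contact_force'].round(1),e.round(4),s['width'])
    im=cam('wrist');P=cloud(im);Q=pf(P)
    b=(Q[...,1]<-.02)&(Q[...,1]>-.06)&(Q[...,0]<-.05)&(Q[...,0]>-.12)&(Q[...,2]>.07)&(Q[...,2]<.25);p=np.nanpercentile(Q[b],[2,50,98],axis=0)
    z=p[2,2]-.011; print('bar',b.sum(),p.round(4),'centre z %.4f q %.3f'%(z,1.6907-np.arcsin((z-.11)/.221)))
    return im,Q
E
python3 -c "
from h import *
bar()"
```

```text
[1.4 6.6 9.2] [-0.089  -0.0716  0.0662] 0.02074825353932526
bar 30273 [[-0.1187 -0.0557  0.0887]
 [-0.0812 -0.0401  0.2076]
 [-0.0527 -0.0247  0.2143]] centre z 0.2033 q 1.255
```

>>> arm_command --pt "0 0 0.4 0 0 0 0.15" --pt "0 0 0.4 0 0 0 0.15"

```text
t: 44.22
eef_pos: [0.4465, -0.1122, 0.0623]
tcp_rot: [2.014, 2.409, 0.003]
contact_force: [0.8, 6.7, 12.1]
width: 0.0209
grip_force: 50.0
```

>>> arm_command --pt "0 0 0.4 0 0 0 0.15" --pt "0 0 0.4 0 0 0 0.15"

```text
t: 44.48
eef_pos: [0.4465, -0.1122, 0.0583]
tcp_rot: [2.014, 2.409, 0.003]
contact_force: [2.4, 6.1, 11.2]
width: 0.0209
grip_force: 50.0
```

>>> arm_command --pt "0 0 0.4 0 0 0 0.15" --pt "0 0 0.4 0 0 0 0.15"

```text
t: 44.72
eef_pos: [0.4468, -0.1123, 0.0559]
tcp_rot: [2.013, 2.409, 0.003]
contact_force: [-5.3, 8.6, 27.9]
width: 0.0207
grip_force: 50.0
```

```bash
sed -i "s/(Q\[...,2\]>.07)&(Q\[...,2\]<.25)/(Q[...,2]>e[2]+.015)\&(Q[...,2]<e[2]+.075)/" h.py; python3 -c "
from h import *
bar()"
```

```text
[-5.3  8.6 27.9] [-0.0887 -0.0717  0.0559] 0.020748376759421098
bar 4791 [[-0.1005 -0.059   0.0826]
 [-0.086  -0.0389  0.1093]
 [-0.0507 -0.0208  0.1131]] centre z 0.1021 q 1.726
```

>>> arm_command --pt "0 0 0 0 0 0 0.15" --pt "0 0 0 0 0 0 0.15" --pt "0 0 0 0 0 0 0.45" --pt "0 0 0 0 0 0 0.45" --pt "0 0 0 0 0 0 0.45"

```text
t: 45.4
eef_pos: [0.4449, -0.1125, 0.0526]
tcp_rot: [-2.015, -2.41, 0.001]
contact_force: [0.4, -0.6, -0.3]
width: 0.0409
grip_force: 0.0
```

>>> arm_command --pt "0 0 0 0 0 0 0.45" --pt "0 0 -3 0 0 0 0.45" --pt "0 0 -9 0 0 0 0.45" --pt "0 0 -15 0 0 0 0.45" --pt "0 0 -20 0 0 0 0.45"

```text
t: 46.02
eef_pos: [0.4448, -0.1125, 0.2554]
tcp_rot: [2.014, 2.409, 0.001]
contact_force: [0.1, -0.6, -0.7]
width: 0.042
grip_force: 0.0
```

>>> arm_command --pt "-2 2 -5 0 0 0 0.45" --pt "-5 6 -10 0 0 0 0.45" --pt "-7 11 -12 0 0 0 0.45" --pt "-7 14 -12 0 0 0 0.45" --pt "-7 14 -12 0 0 0 0.45"

```text
t: 46.65
eef_pos: [0.5967, -0.1565, 0.3713]
tcp_rot: [-2.013, -2.409, 0.001]
contact_force: [-0.6, 0.0, -0.5]
width: 0.0421
grip_force: 0.0
```

```bash
python3 - <<'E'
from h import *
np.set_printoptions(precision=4,suppress=True)
im=cam('wrist'); np.save('w8.npy',im,allow_pickle=True); save(im,'w8.png',None,1.5); s=ctrl.read_state(); print(s['eef_pos'],pf(np.array(s['eef_pos'])))
E
```

```text
[ 0.5956 -0.1566  0.3718] [ 0.0502 -0.1411  0.3718]
```

View pics/w8.png

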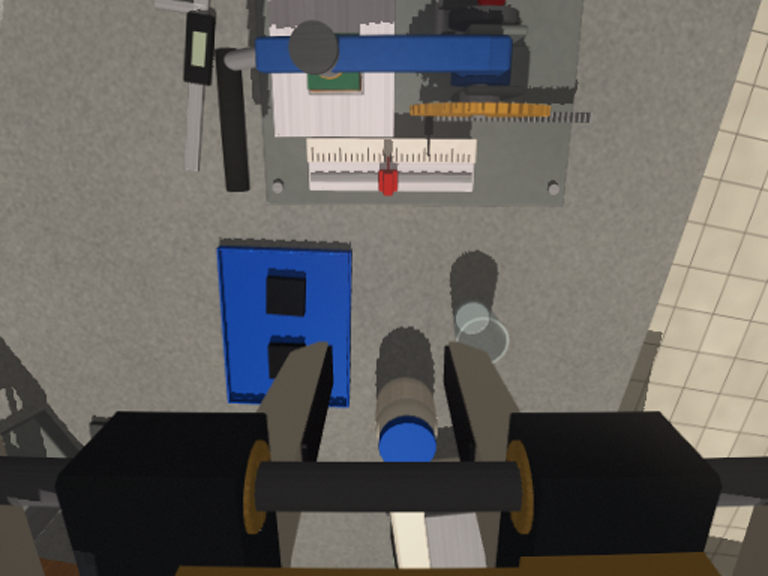

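The view shows the lever held down on the green-topped stack. The pointer is at (429,140), the marker at (388,180) with its line at (388,150), and both black coupons are in the blue tray.

```bash
cat > m.py <<'E'
from h import *
np.set_printoptions(precision=4,suppress=True,linewidth=160)
def meas(im,show=True):
    Q=pf(cloud(im));F=im['frame'].astype(int);H,S,V=H_(im)
    red=((H<10)|(H>170))&(S>110)&(abs(Q[...,1]+.1)<.04)&(Q[...,2]>.03)&(Q[...,2]<.12)
    print('red n',red.sum(),np.nanpercentile(Q[red],[2,50,98],axis=0).tolist())
    tab=red&(Q[...,2]>np.nanpercentile(Q[red][:,2],98)-.006); print('tab top',np.nanpercentile(Q[tab],[2,50,98],axis=0))
    return Q,red
E
python3 - <<'E'
from m import *
im=np.load('w8.npy',allow_pickle=True).item(); Q,red=meas(im)
v0,v1,u0,u1=86,118,240,304
print('V rows'); V=H_(im)[2]
for v in range(84,116,2): print(v,'ptr',V[v,278:294],'mk',V[v,252:266])
for v in (88,94,98,100,102,104): print(v,'ptr Q',Q[v,286],'bg',Q[v,276],'mk Q',Q[v,258],Q[v,259])
E
```

```text
red n 210 [[0.03888658897001433, -0.11918622408925157, 0.05267397590366965], [0.04846478636160717, -0.10658884766823393, 0.06321232605790356], [0.05769672126245986, -0.08911740200049888, 0.09524436763816799]]
tab top [[ 0.0455 -0.1195  0.0915]
 [ 0.0492 -0.1078  0.094 ]
 [ 0.0529 -0.0979  0.0954]]
V rows
84 ptr [70 70 71 71 67 53 50 50 50 49 52 67 67 68 68 68] mk [220 220 217 219 209 212 211 212 217 211 154  75  73  74]
86 ptr [71 71 71 71 68 54 50 49 51 50 56 69 68 68 68 67] mk [219 220 217 217 210 213 211 210 217 213 139  74  72  73]
88 ptr [73 71 72 71 69 54 50 51 50 50 55 69 70 67 69 69] mk [219 219 217 218 210 212 211 211 217 211 136  75  74  74]
90 ptr [71 71 70 70 70 70 68 55 56 70 69 69 69 68 69 69] mk [218 219 216 217 209 212 209 210 217 211 136  74  75  74]
92 ptr [157 157 157 158 157 144 106  64  86 130 122 124 122 120 122 119] mk [169 170 169 169 169 167 167 167 167 170 169 168 166 163]
94 ptr [227 227 228 228 228 228 213  71 124 226 227 227 229 229 228 228] mk [229 229 230 227 129 130 129 128 127 139 217 230 231 230]
96 ptr [227 227 228 228 228 228 214  68 142 227 227 22
[... 1322 characters left out ...]
.0579] bg [ 0.0775 -0.0606  0.0174] mk Q [ 0.0482 -0.0602  0.0874] [ 0.0496 -0.0602  0.0904]
94 ptr Q [ 0.0911 -0.0691  0.0556] bg [ 0.0759 -0.0693  0.052 ] mk Q [ 0.0481 -0.0694  0.0518] [ 0.0497 -0.0695  0.0506]
98 ptr Q [ 0.0911 -0.0749  0.0582] bg [ 0.0761 -0.0753  0.0521] mk Q [ 0.0482 -0.0755  0.0512] [ 0.0497 -0.0754  0.0529]
100 ptr Q [ 0.0914 -0.078   0.055 ] bg [ 0.0762 -0.0783  0.051 ] mk Q [ 0.0482 -0.0785  0.0517] [ 0.0497 -0.0785  0.051 ]
102 ptr Q [ 0.0914 -0.081   0.0564] bg [ 0.0762 -0.0813  0.0528] mk Q [ 0.0482 -0.0815  0.0523] [ 0.0498 -0.0815  0.0517]
104 ptr Q [ 0.0918 -0.0842  0.0527] bg [ 0.0763 -0.0844  0.0511] mk Q [ 0.0482 -0.0845  0.0521] [ 0.0498 -0.0844  0.0543]
```

```bash
python3 - <<'E'
from m import *
im=np.load('w8.npy',allow_pickle=True).item(); Q,red=meas(im)
for v in range(92,116,2): print(v,[(tuple(im['frame'][v,u])) for u in range(255,263)], Q[v,258].round(3))
for v in range(100,130,2):
    u=np.nonzero(red[v])[0]
    if len(u): print(v,u.min(),u.max(),Q[v,u].mean(0))
# needle/pointer x on plane z=.056
for v in (96,98,100,102):
    w=np.clip(215-H_(im)[2][v,283:289].astype(float),0,None); uc=(w*np.arange(283,289)).sum()/w.sum()
    print(v,uc,[pf(plane(im,[[uc,v]],z))[0] for z in (.052,.057)])
E
```

```text
red n 210 [[0.03888658897001433, -0.11918622408925157, 0.05267397590366965], [0.04846478636160717, -0.10658884766823393, 0.06321232605790356], [0.05769672126245986, -0.08911740200049888, 0.09524436763816799]]
tab top [[ 0.0455 -0.1195  0.0915]
 [ 0.0492 -0.1078  0.094 ]
 [ 0.0529 -0.0979  0.0954]]
92 [(np.uint8(169), np.uint8(157), np.uint8(146)), (np.uint8(169), np.uint8(156), np.uint8(147)), (np.uint8(167), np.uint8(152), np.uint8(143)), (np.uint8(167), np.uint8(154), np.uint8(144)), (np.uint8(167), np.uint8(153), np.uint8(142)), (np.uint8(167), np.uint8(154), np.uint8(143)), (np.uint8(170), np.uint8(157), np.uint8(147)), (np.uint8(169), np.uint8(156), np.uint8(146))] [ 0.048 -0.066  0.052]
94 [(np.uint8(227), np.uint8(211), np.uint8(194)), (np.uint8(129), np.uint8(117), np.uint8(109)), (np.uint8(130), np.uint8(118), np.uint8(108)), (np.uint8(129), np.uint8(117), np.uint8(108)), (np.uint8(128), np.uint8(116), np.uint8(108)), (np.uint8(127), np.uint8(116), np.uint8(108)), (np.uint8(139), np.uint8(127), np.uint8(117)), (np.uint8(217), np.uint8(201), np.uint8(186))] [ 0.048 -0.069  0.
[... 4089 characters left out ...]
58 258 [ 0.0483 -0.0967  0.053 ]
114 253 264 [ 0.0491 -0.0984  0.0693]
116 252 264 [ 0.0483 -0.1008  0.0759]
118 252 264 [ 0.0483 -0.1038  0.0757]
120 252 264 [ 0.0484 -0.1067  0.076 ]
122 253 264 [ 0.0492 -0.1094  0.0782]
124 253 264 [ 0.0492 -0.1125  0.0777]
126 253 264 [ 0.0492 -0.1154  0.078 ]
128 256 261 [ 0.0492 -0.1165  0.0937]
96 285.32579185520365 [array([ 0.0904, -0.0721,  0.052 ]), array([ 0.09 , -0.072,  0.057])]
98 285.1720930232558 [array([ 0.0903, -0.0752,  0.052 ]), array([ 0.0899, -0.075 ,  0.057 ])]
100 284.8 [array([ 0.0898, -0.0782,  0.052 ]), array([ 0.0894, -0.078 ,  0.057 ])]
102 284.6433333333333 [array([ 0.0896, -0.0812,  0.052 ]), array([ 0.0893, -0.081 ,  0.057 ])]
```

Pointer x = 89.9 mm and marker line x = 48.8 mm in the press frame, so the marker has to move about +41 mm. I'll grip its tab.

>>> arm_command --pt "3.2 -0.15 3 0 0 0 0.45" --pt "3.2 -0.15 9 0 0 0 0.45" --pt "3.2 -0.15 15 0 0 0 0.45" --pt "3.2 -0.15 21 0 0 0 0.45" --pt "3.2 -0.15 26 0 0 0 0.45"

```text
t: 47.32
eef_pos: [0.5865, -0.1253, 0.1111]
tcp_rot: [-2.015, -2.41, 0.0]
contact_force: [0.5, -0.4, 0.0]
width: 0.0421
grip_force: 0.0
```

>>> arm_command --pt "0 0 0.5 0 0 0 0.45" --pt "0 0 0.5 0 0 0 0.45"

```text
t: 47.58
eef_pos: [0.5882, -0.1256, 0.1101]
tcp_rot: [2.014, 2.409, 0.001]
contact_force: [-1.1, 0.1, 0.1]
width: 0.0417
grip_force: 0.0
```

```bash
python3 - <<'E'
from m import *
im=cam('wrist'); meas(im); s=ctrl.read_state();print(s['contact_force'],pf(np.array(s['eef_pos']))); goto([*pw(.0488,-.1085),.0385])
E
```

```text
red n 915 [[0.03919467167100988, -0.11817169985699817, 0.05528288260418345], [0.048780155804238855, -0.10352396214954218, 0.07981435659207267], [0.05806117280332226, -0.09022933749080383, 0.09476811256771253]]
tab top [[ 0.0443 -0.1184  0.0904]
 [ 0.0487 -0.1071  0.0936]
 [ 0.0537 -0.0975  0.095 ]]
[0.3701 0.2579 0.4425] [ 0.0487 -0.1095  0.1108]
shift cm [ 0.11 -0.01  7.23] at [ 0.5887 -0.1257  0.1108] t 47.625
```

>>> arm_command --pt "0.1 0 3 0 0 0 0.45" --pt "0.1 0 6 0 0 0 0.45" --pt "0.1 0 7.2 0 0 0 0.45" --pt "0.1 0 7.2 0 0 0 0.45" --pt "0.1 0 7.2 0 0 0 0.05" --force 10

```text
t: 48.25
eef_pos: [0.5886, -0.1246, 0.0378]
tcp_rot: [2.014, 2.409, 0.001]
contact_force: [-0.3, -0.3, 0.7]
width: 0.0357
grip_force: 0.0
```

>>> arm_command --pt "0 0 0 0 0 0 0.05" --pt "0 0 0 0 0 0 0.05" --pt "0 0 0 0 0 0 0.05" --pt "0 0 0 0 0 0 0.05"

```text
t: 48.75
eef_pos: [0.588, -0.1244, 0.0363]
tcp_rot: [2.015, 2.41, 0.001]
contact_force: [0.9, -0.9, 3.5]
width: 0.0098
grip_force: 10.0
```

```bash
python3 - <<'E'
from h import *
s=ctrl.read_state();print(s['contact_force'],s['width'],s['grip_force'],pf(np.array(s['eef_pos']))); goto([*pw(.0899,-.1085),.0385])
E
```

```text
[ 0.92174407 -0.86997753  3.51433613] 0.009846624680424612 9.999496936798096 [ 0.04829495 -0.1081378   0.03634045]
shift cm [-0.05  4.16 -0.21] at [ 0.588  -0.1244  0.0363] t 48.75
```

>>> arm_command --pt "0 1 -0.1 0 0 0 0.05" --pt "0 2 -0.1 0 0 0 0.05" --pt "0 3 -0.1 0 0 0 0.05" --pt "0 4.1 -0.1 0 0 0 0.05" --pt "0 4.1 -0.1 0 0 0 0.05"

```text
t: 49.38
eef_pos: [0.6291, -0.1171, 0.0366]
tcp_rot: [2.015, 2.41, -0.0]
contact_force: [2.7, -5.1, -5.9]
width: 0.0095
grip_force: 10.0
```

>>> arm_command --pt "0 0 0 0 0 0 0.05" --pt "0 0 0 0 0 0 0.45" --pt "0 0 0 0 0 0 0.45" --pt "0 0 -5 0 0 0 0.45" --pt "0 0 -11 0 0 0 0.45"

```text
t: 50.0
eef_pos: [0.6276, -0.1168, 0.1476]
tcp_rot: [-2.014, -2.409, 0.001]
contact_force: [0.2, -0.2, 0.7]
width: 0.0412
grip_force: 0.0
```

>>> arm_command --pt "-1 0 -6 0 0 0 0.45" --pt "-3 -3 -12 0 0 0 0.45" --pt "-3 -4 -16 0 0 0 0.45" --pt "-3 -4 -16 0 0 0 0.45" --pt "-3 -4 -16 0 0 0 0.45"

```text
t: 50.62
eef_pos: [0.5941, -0.1536, 0.3064]
tcp_rot: [-2.015, -2.41, -0.0]
contact_force: [-0.3, 0.7, -0.6]
width: 0.0422
grip_force: 0.0
```

```bash
python3 - <<'E'
from m import *
im=cam('wrist'); np.save('w9.npy',im,allow_pickle=True); Q,red=meas(im); s=ctrl.read_state(); print(s['eef_pos'])
f=im['frame'].astype(int); V=f.max(2)
for y in (-.066,-.069,-.072,-.075,-.080,-.084,-.087,-.090,-.093,-.096):
    uv=proj(im,np.r_[pw(.0899,y),.057])[0]; v=int(round(uv[1])); u0=int(round(uv[0]))
    us=np.arange(u0-9,u0+10); xs=[pf(plane(im,[[u,v]],.057))[0,0] for u in us]
    r=f[v,us,0]-f[v,us,1]
    print(y,v,u0,'x0 %.4f..%.4f'%(xs[0],xs[-1]),'V',V[v,us],'R-G',r)
E
```

```text
red n 275 [[0.07838571238286628, -0.11866943949276629, 0.05512251106771261], [0.08608607983912803, -0.10622753496163352, 0.08805575076628774], [0.09732627157837302, -0.09275514173234865, 0.09545669064244222]]
tab top [[ 0.0836 -0.119   0.0912]
 [ 0.0879 -0.1075  0.0938]
 [ 0.0929 -0.0977  0.0958]]
[ 0.594  -0.1534  0.3056]
-0.066 95 290 x0 0.0776..0.1017 V [102 102 101 101  98  92  91  91  85  54  71  92  90  90  90  90  88  88  88] R-G [8 8 8 8 7 6 6 7 6 5 5 7 7 7 7 7 6 6 6]
-0.069 98 290 x0 0.0777..0.1019 V [228 228 219 137 132 129 127 124 105  60 130 226 227 228 229 229 230 229 229] R-G [14 16 17 13 11 12 12 11 10  5 11 16 16 14 14 14 15 14 15]
-0.072 100 290 x0 0.0778..0.1020 V [228 228 228 224 178 127 128 122  98  57  90 158 228 228 228 229 229 228 229] R-G [13 14 15 16 15 10 12 11  8  5  7 13 14 14 15 16 17 15 16]
-0.075 102 290 x0 0.0778..0.1021 V [229 229 229 221 129 123 109 123  92  58 118 204 229 228 228 228 228 228 229] R-G [15 14 14 17 12 11  9 12  8  6 11 17 15 15 14 16 16 16 16]
-0.08 106 290 x0 0.0779..0.1023 V [230 226 226 220 129 119  76 123  85  60 139 228 228 227 2
[... 261 characters left out ...]
.087 111 290 x0 0.0781..0.1026 V [225 170 161 151 125 108  71 102 113 115  78 156 226 210 130 213 227 215 152] R-G [17 14 13 14 12 11 18 51 36 11  8 14 17 16 13 17 16 17 13]
-0.09 114 290 x0 0.0782..0.1027 V [122 113 113 113 113 113 107 102 108 113 113 112 113 127 179 211 211 210 210] R-G [ 9  9  9  9  8 10 23 52 32  8  8  8  9 10 13 14 14 13 14]
-0.093 116 290 x0 0.0783..0.1028 V [124 117 116 116 116 114 107 103 111 116 116 117 116 117 143 214 215 216 216] R-G [ 9  9  8  9  9 11 27 50 26  8  8  9  8  9  9 12 11 13 13]
-0.096 118 289 x0 0.0770..0.1016 V [201 113 110 110 110 110 109 104 100 107 109 110 109 111 123 173 210 210 210] R-G [11  9 13 13 13 13 13 29 49 28 13 13 12 12 11 11 12 12 12]
```

The marker is 2.0 mm short of the pointer, so one correction is worthwhile.

>>> arm_command --pt "3 4 4 0 0 0 0.45" --pt "3 4 10 0 0 0 0.45" --pt "3 4 16 0 0 0 0.45" --pt "3 4 20 0 0 0 0.45" --pt "3 4 20 0 0 0 0.45"

```text
t: 51.3
eef_pos: [0.6261, -0.1163, 0.1026]
tcp_rot: [-2.01, -2.406, 0.005]
contact_force: [-0.1, -0.2, 0.8]
width: 0.0419
grip_force: 0.0
```

```bash
python3 - <<'E'
from h import *
s=ctrl.read_state();print(s['contact_force'],pf(np.array(s['eef_pos']))); goto([*pw(.0881,-.1085),.0375])
E
```

```text
[-0.05755988 -0.2464412   0.79042044] [ 0.0872009  -0.1067795   0.10256042]
shift cm [-0.19  0.13  6.5 ] at [ 0.6261 -0.1163  0.1026] t 51.3
```

>>> arm_command --pt "0 0 3 0 0 0 0.45" --pt "0 0 6 0 0 0 0.45" --pt "0 0 6.9 0 0 0 0.45" --pt "0 0 6.9 0 0 0 0.05" --pt "0 0 6.9 0 0 0 0.05" --force 10

```text
t: 51.92
eef_pos: [0.6289, -0.1173, 0.0398]
tcp_rot: [2.014, 2.409, 0.001]
contact_force: [-0.2, 0.7, 0.1]
width: 0.0262
grip_force: 0.0
```

>>> arm_command --pt "0 0 0 0 0 0 0.05" --pt "0 0 0 0 0 0 0.05" --pt "0 0 0 0 0 0 0.05"

```text
t: 52.3
eef_pos: [0.6285, -0.1172, 0.0387]
tcp_rot: [2.014, 2.409, 0.001]
contact_force: [0.0, -0.4, 6.0]
width: 0.01
grip_force: 10.0
```

>>> arm_command --pt "0 0.1 0 0 0 0 0.05" --pt "0 0.2 0 0 0 0 0.05" --pt "0 0.2 0 0 0 0 0.05" --pt "0 0.2 0 0 0 0 0.05" --pt "0 0.2 0 0 0 0 0.05"

```text
t: 52.92
eef_pos: [0.6304, -0.1169, 0.0387]
tcp_rot: [2.015, 2.409, 0.001]
contact_force: [-0.4, 0.2, 5.6]
width: 0.01
grip_force: 10.0
```

>>> arm_command --pt "0 0 0 0 0 0 0.45" --pt "0 0 0 0 0 0 0.45" --pt "0 0 -1 0 0 0 0.45" --pt "0 0 -6 0 0 0 0.45" --pt "0 0 -11 0 0 0 0.45"

```text
t: 53.55
eef_pos: [0.6298, -0.1167, 0.1497]
tcp_rot: [-2.015, -2.41, 0.0]
contact_force: [-0.2, -0.6, 0.2]
width: 0.0419
grip_force: 0.0
```

>>> arm_command --pt "-1 0 -6 0 0 0 0.45" --pt "-3 -3 -12 0 0 0 0.45" --pt "-3 -4 -16 0 0 0 0.45" --pt "-3 -4 -16 0 0 0 0.45" --pt "-3 -4 -16 0 0 0 0.45"

```text
t: 54.18
eef_pos: [0.5959, -0.1533, 0.3076]
tcp_rot: [-2.015, -2.41, 0.0]
contact_force: [-0.8, -0.8, -0.6]
width: 0.0421
grip_force: 0.0
```

```bash
python3 - <<'E'
from m import *
im=cam('wrist'); np.save('w10.npy',im,allow_pickle=True); Q,red=meas(im)
f=im['frame'].astype(int); V=f.max(2)
for y in (-.072,-.078,-.080,-.087,-.090,-.093):
    uv=proj(im,np.r_[pw(.0899,y),.057])[0]; v=int(round(uv[1])); u0=int(round(uv[0]))
    us=np.arange(u0-7,u0+8); xs=[pf(plane(im,[[u,v]],.057))[0,0] for u in us]
    print(y,v,u0,'x0 %.4f..%.4f'%(xs[0],xs[-1]),'V',V[v,us],'R-G',f[v,us,0]-f[v,us,1])
H,S,Vv=H_(im)
print('green visible');g=(H>50)&(H<95)&(S>50)&(abs(Q[...,0])<.05)&(abs(Q[...,1])<.05);print(np.nanpercentile(Q[g],[2,50,98],axis=0))
bl=(H>100)&(H<125)&(S>100)&(abs(Q[...,1])<.03)&(Q[...,2]>.09);X=Q[bl];print('lever slope',np.polyfit(X[:,0],X[:,2],1),np.nanmedian(X,axis=0))
E
```

```text
red n 278 [[0.08032203388029173, -0.1188928293839571, 0.055109926447953136], [0.08766232034830693, -0.10636492282594279, 0.08764788454027889], [0.09925910170584891, -0.0930344314613194, 0.09533033237531537]]
tab top [[ 0.085  -0.1193  0.09  ]
 [ 0.0896 -0.1078  0.0934]
 [ 0.0948 -0.0979  0.0956]]
-0.072 100 289 x0 0.0811..0.1000 V [229 229 227 199 128 118  65  70 126 126 158 228 228 229 229] R-G [15 15 16 17 12 10  5  8 11 12 13 14 15 15 15]
-0.078 104 288 x0 0.0799..0.0988 V [229 230 230 221  95  96 120  60  74 125 157 228 228 228 228] R-G [14 14 13 16  9 10 11  5  7 11 14 15 15 16 16]
-0.08 106 288 x0 0.0799..0.0989 V [224 228 229 219  92 103 119  60  73 121 155 227 226 223 228] R-G [16 15 15 17  8 10 11  6  7 11 14 15 15 18 16]
-0.087 111 288 x0 0.0801..0.0992 V [124 228 220 120  81 103 114  98  88 121 215 217 201 139 227] R-G [11 16 18 12  7 11 31 50 25 11 18 17 16 13 16]
-0.09 113 288 x0 0.0802..0.0993 V [181 215 206 119 105 121 112 102 108 121 145 214 211 201 225] R-G [17 17 17 10  9 13 29 49 24 10 13 17 16 15 14]
-0.093 116 288 x0 0.0802..0.0994 V [116 115 116 116 116 115 107 102 112 116 117 116 117 116 143] R-G [ 8  7  9  9  9 12 33 48 22  9  9  8  9  9 10]
green visible
[[-0.0215 -0.0224  0.1111]
 [ 0.0029 -0.017   0.1128]
 [ 0.0223 -0.0096  0.1144]]
lever slope [-0.0075  0.1667] [ 0.0715 -0.0028  0.1695]
```

```bash
python3 - <<'E'
from h import *
im=np.load('w10.npy',allow_pickle=True).item();Z=cloud(im)[:,:,2];V=H_(im)[2]
rect(im,box((V<60)&(Z>.009)&(Z<.025),100,150,260,260),.015,2)
print(ctrl.finish_job())
E
```

```text
px [182. 212.] centre 492.5 -287.2 size 44.9 47.0 ang 6.0 zmed 0.0160 press xy mm [ -74.6 -251.9] hsv [130, 20, 26]
px [176. 252.] centre 492.4 -363.3 size 26.5 25.0 ang 10.5 zmed 0.0156 press xy mm [ -87.9 -326.8] hsv [120, 17, 25]
the job is handed in; nothing more can be done
None
```

The job is handed in at about 54 s; the hand-in returned no verdict. By my last measurements both black coupons lie flat in the blue tray, the dark wood and green coupons are stacked centred on the anvil under the ratcheted lever, and the marker line is within about 0.5 mm of the pointer.

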